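Swap the desiccant canisters in the drum dryer and start it

TASK

Recharge the spent desiccant: lift the lid off the drum dryer by its knob and set it down on the cork mat, move the dried orange canisters from the drum into the blue tray, and stand all the green spent canisters from the bench in the drum, all upright and without dropping them. Then put the lid back so that it sits fully home on the drum, and only after that turn the thermostat dial until its white pointer stands at the red clip on the scale. Leave the other things on the bench where they are.

Things in the scene. Friction and masses are not known exactly. Their poses are not given: they have to be found in the camera images.
- dryer: Bench drum dryer, fixed: a clear round drum on a grey foot with a grey control console (136 mm along x, 150 mm along y, top face 70 mm above the bench) on its right. Origin: on the drum's axis at bench level; z up; the console lies towards its -y, its front looks to -x. Drum: inner diameter 200 mm, outer 216 mm, open at the top.
- drum_floor (a point): Centre of the drum's inner floor, 35 mm above the bench, where the canisters stand. The floor is flat and clear out to a radius of 100 mm.
- drum_rim (a point): Centre of the drum's mouth, 125 mm above the bench. Canisters standing in the drum (top 113 mm above the bench) stay below the rim, under the lid.
- lid: Loose white round lid of the drum, 222 mm diameter, 0.26 kg. Origin: centre of the underside of its locating plug (186 mm diameter, 8 mm deep; 14 mm less than the drum's mouth); the lid plate reaches from 8 to 16 mm, the black round grip knob (34 mm diameter) from 23 to 52 mm above the origin, with a thin stem below it. Lid on the drum: its plate rests on the rim, so the origin is 8 mm below drum_rim. z up.
- mat: Round cork mat for the lid, 210 mm diameter, 4 mm thick, fixed on the bench, on the robot's left or right. Origin: centre of underside.
- tray: Blue open store tray, fixed, 184 x 184 mm outside, walls 5 mm thick and 45 mm high, inner floor 5 mm above the bench. On the robot's left or right (the side without the mat). Origin: centre of underside, x and y along its sides. One orange canister already stands in it.
- dial (a joint): Angle of the dryer's thermostat dial, rad; 0 to 4.71, grows clockwise seen from above; held by light friction (about 0.04 N m), stays where it is left. Black skirt 74 mm diameter up to 9 mm above the console, on it a bar grip 60 mm long, 16 mm wide, from 9 to 35 mm above the console. At 0 the bar and its white pointer line point 135 degrees anticlockwise (seen from above) from the dryer's +x; at angle q they point 135 degrees minus q.
- clip (a joint): Angle of the red set-point clip on the dial's scale, same zero and sense as dial: the dial points at the clip when both are equal. It sits stiffly (0.3 N m), 39 to 55 mm from the dial's axis and up to 8 mm above the console, so it stays where it is.
- dial_axis (a point): Point on the dial's axis, 20 mm above the console's top face (90 mm above the bench), within the bar grip.
- dial_pointer (a point): Outer end of the dial's white pointer, 38 mm from the dial's axis, turns with the dial.
- clip_tip (a point): Inner tip of the red set-point clip, 38 mm from the dial's axis.
- dry1: Desiccant canister, orange (dry) beads. Upright: ribbed body 56 mm diameter up to 50 mm, then a white grip cap 30 mm diameter from 50 to 78 mm (bead colour shows in the body and as a disc on top of the cap). Pick it by the cap. Origin: centre of the underside, z up when standing. 0.12 to 0.22 kg. Stands in the drum at the start, under the lid; one or two such are present.
- dry2: Desiccant canister, orange (dry) beads. Upright: ribbed body 56 mm diameter up to 50 mm, then a white grip cap 30 mm diameter from 50 to 78 mm (bead colour shows in the body and as a disc on top of the cap). Pick it by the cap. Origin: centre of the underside, z up when standing. 0.12 to 0.22 kg. Stands in the drum at the start, under the lid; one or two such are present.
- spent1: Desiccant canister, dark green (spent) beads. Upright: ribbed body 56 mm diameter up to 50 mm, then a white grip cap 30 mm diameter from 50 to 78 mm (bead colour shows in the body and as a disc on top of the cap). Pick it by the cap. Origin: centre of the underside, z up when standing. 0.12 to 0.22 kg. Stands on the bench at the start; three or four such are present.
- spent2: Desiccant canister, dark green (spent) beads. Upright: ribbed body 56 mm diameter up to 50 mm, then a white grip cap 30 mm diameter from 50 to 78 mm (bead colour shows in the body and as a disc on top of the cap). Pick it by the cap. Origin: centre of the underside, z up when standing. 0.12 to 0.22 kg. Stands on the bench at the start; three or four such are present.
- spent3: Desiccant canister, dark green (spent) beads. Upright: ribbed body 56 mm diameter up to 50 mm, then a white grip cap 30 mm diameter from 50 to 78 mm (bead colour shows in the body and as a disc on top of the cap). Pick it by the cap. Origin: centre of the underside, z up when standing. 0.12 to 0.22 kg. Stands on the bench at the start; three or four such are present.
- spent4: Desiccant canister, dark green (spent) beads. Upright: ribbed body 56 mm diameter up to 50 mm, then a white grip cap 30 mm diameter from 50 to 78 mm (bead colour shows in the body and as a disc on top of the cap). Pick it by the cap. Origin: centre of the underside, z up when standing. 0.12 to 0.22 kg. Stands on the bench at the start; three or four such are present.
- stored: Desiccant canister, orange (dry) beads. Upright: ribbed body 56 mm diameter up to 50 mm, then a white grip cap 30 mm diameter from 50 to 78 mm (bead colour shows in the body and as a disc on top of the cap). Pick it by the cap. Origin: centre of the underside, z up when standing. 0.12 to 0.22 kg. Already stands in the blue tray and stays there.
- bracket: White printed L-bracket, 80 x 50 x 44 mm, lying on the bench in front of the dryer. Origin: centre of underside. Leave alone.
- solvent: White solvent bottle, red cap, 64 mm diameter, 170 mm tall, behind the work area. Origin: centre of underside. Leave alone.
- gluestick: Yellow glue stick standing, 30 mm diameter, 95 mm tall, behind the dryer. Origin: centre of underside. Leave alone.
- screwjar: Glass jar with a steel cap, 70 mm diameter, 75 mm tall, behind the dryer. Origin: centre of underside. Leave alone.
- wrench: Steel wrench 160 mm long lying on the bench close to the robot base. Leave alone.
Mind the look-alikes: they are no part of the job. What is shaped like the spent4 but pink or purple is not meant.

How it is judged:
On the way, in this order (a step that is already met when the one before it is completed fails the run):
1. the lid lies flat on the cork mat, let go (horizontal distance between lid and mat below 0.06 m and height (world z) of lid below 0.012 m and angle between lid's own z axis and vertical below 0.08 rad and linear speed of lid below 0.03 m/s and contact force between the fingers and lid below 0.1 N), for 0.2 s.
2. all orange canisters stand in the tray and all green ones in the drum, let go (x of dry1 in the frame of tray between -0.085 and 0.085 m and y of dry1 in the frame of tray between -0.085 and 0.085 m and z of each of dry1, dry2, stored in the frame of tray below 0.015 m and angle between each of dry1, dry2, stored, spent1, spent2, spent3, spent4's own z axis and vertical below 0.15 rad and linear speed of each of dry1, dry2, stored, spent1, spent2, spent3, spent4 below 0.05 m/s and contact force between the fingers and dry1 below 0.1 N and x of dry2 in the frame of tray between -0.085 and 0.085 m and y of dry2 in the frame of tray between -0.085 and 0.085 m and contact force between the fingers and dry2 below 0.1 N and x of stored in the frame of tray between -0.085 and 0.085 m and y of stored in the frame of tray between -0.085 and 0.085 m and contact force between the fingers and stored below 0.1 N and horizontal distance between each of spent1, spent2, spent3, spent4 and drum_floor below 0.085 m and z of spent1 in the frame of drum_floor between -0.012 and 0.012 m and contact force between the fingers and spent1 below 0.1 N and z of spent2 in the frame of drum_floor between -0.012 and 0.012 m and contact force between the fingers and spent2 below 0.1 N and z of spent3 in the frame of drum_floor between -0.012 and 0.012 m and contact force between the fingers and spent3 below 0.1 N and z of spent4 in the frame of drum_floor between -0.012 and 0.012 m and contact force between the fingers and spent4 below 0.1 N), for 0.2 s.
3. the lid sits fully home on the drum, let go (horizontal distance between lid and drum_rim below 0.012 m and z of lid in the frame of drum_rim between -0.012 and -0.005 m and angle between lid's own z axis and vertical below 0.04 rad and linear speed of lid below 0.03 m/s and contact force between the fingers and lid below 0.1 N), for 0.2 s.
4. the dial's pointer stands at the red clip (horizontal distance between dial_pointer and clip_tip below 0.0055 m and velocity of joint dial between -0.05 and 0.05 rad/s), for 0.2 s.
At the end, for the whole second after the job is handed in: All orange canisters stand in the blue tray and all green ones on the drum floor, upright within 0.15 rad; the lid is seated on the rim (12 mm of centre, flat within 0.04 rad); the dial pointer is within 5.5 mm (8 degrees) of the red clip; all at rest, let go (all of step 2 and all of step 3 and all of step 4); the robot touches nothing.
It fails at once if a bystander (bracket, bottle, glue stick, jar or wrench) is moved by more than 3 cm (distance of any of bracket, solvent, gluestick, screwjar, wrench from where it was at the start of the episode above 0.03 m).
It fails at once if the lid or a canister is dropped from more than about 4 cm ((linear speed of lid above 0.9 m/s and contact force between the fingers and lid below 0.1 N) or (linear speed of dry1 above 0.9 m/s and contact force between the fingers and dry1 below 0.1 N) or (linear speed of dry2 above 0.9 m/s and contact force between the fingers and dry2 below 0.1 N) or (linear speed of spent1 above 0.9 m/s and contact force between the fingers and spent1 below 0.1 N) or (linear speed of spent2 above 0.9 m/s and contact force between the fingers and spent2 below 0.1 N) or (linear speed of spent3 above 0.9 m/s and contact force between the fingers and spent3 below 0.1 N) or (linear speed of spent4 above 0.9 m/s and contact force between the fingers and spent4 below 0.1 N)).
Of dry1, dry2 only 1 to 2 are there at a start; the rules pass over those that are not, and their reading is None.
Of spent1, spent2, spent3, spent4 only 3 to 4 are there at a start; the rules pass over those that are not, and their reading is None.
At some moment in a run one of spent1, spent2, spent3, spent4, lid may be knocked a few centimetres aside while the robot is not near it.
It also fails if it takes over 210 s, if anything falls off the work surface, if the arm or the gripper's body presses on something with over 40 N, if the wrist force passes 120 N, or if a joint passes its speed limit or range.

ROBOT

A 6-joint arm with a two-finger parallel gripper is mounted at the origin on the work surface. World frame = base frame: x ahead of the robot, y to its left, z up, the work surface at z = 0. Lengths are in m, angles in rad, forces in N, time in s.
With the tool pointing down it reaches from about 0.35 to 0.85 m from the base axis. Payload 8.1 kg.
Tool frame: the origin (TCP) lies between the finger pads; the fingertips stand 14 mm ahead of it and the grasp point (between the pads) lies 5 mm behind it; z points along the fingers, y is the direction in which the jaws open and shut (so a half turn about z gives the same grasp; the last joint's range is limited). The gripper opens to 93 mm and grips with 3 to 60 N. Pads are 15 mm wide; open, the fingers measure 128 mm over their backs; the gripper's body (75 mm by 188 mm) begins 65 mm behind the grasp point.
Start: joints at [1.129, 0.13, 1.488, -0, 1.523, -0.085], TCP at [0.21, 0.562, 0.233] pointing down, gripper open.
Joint ranges: [-2.96, 2.96], [-0.89, 2.26], [0.02, 2.5], [-1.34, 4.48], [0, 2.73], [-2.66, 2.66]. Speed limits (rad/s): [2.39, 2.39, 2.79, 3.14, 3.14, 3.14].

INTERFACE

Orientations are given as a rotation vector (axis times angle).
In Python, from plant import robot gives the robot as it stands.
- The arm moves only by the tool step_arm, never from a script. Its argument "targets" is a list of rows, each an object of numbers: "tx", "ty", "tz": the shift along the tool's x, y, z in mm; "ax", "ay", "az": the turn, a rotation vector about the tool's x, y, z in rad; "grip": the closure in counts, from 0 (fully open) to 255 (shut). In form: [{"tx": .., "ty": .., "tz": .., "ax": .., "ay": .., "az": .., "grip": ..}, ...]. A call has 1 to 20 rows; each row shifts and turns the commanded pose from where the row before left it, along the tool's axes as they then stand; what a row does not reach is not made up. A row lasts 1/10 s, in which the tool goes at most 50 mm and 8.59 degrees, less where a joint would pass 70% of its speed; a pose out of reach is approached as far as the arm can. A call with a gripper value outside its range is refused whole. The fingers move at their own pace and stop on an object; "squeeze" is the grip in N (left out, the last holds). Time passes only in rows, so rows that do not move let the fingers close. It gives the time, the measured TCP pose, the force and the opening at its end, in the units of the state.
- robot.read_state(): the state, without advancing time (a new reading comes with each control period).
- robot.read_camera(name): name is "side" or "top"; returns a dict with "frame" (420x560x3 uint8, blue, green, red), "fx", "fy", "cx", "cy" (pixels), "k1" (the pictures are not rectified: a ray, as slopes to the right and down, at radius r is drawn at 1 + k1 r^2 times it, then the intrinsics apply), "R" (3x3) and "t" (3): a world point X has camera coordinates R X + t. Camera axes: x right, y down, z forward; pixel columns grow to the right and rows downward; lengths in m; the calibration is good to about 2 mm. A picture is of the moment at which its call begins. There is no depth.
- robot.close_job(): hands the job in, once; it reports no verdict.
The state is a dict: "t": time; "q": joint angles; "dq": joint speeds; "joint_torque": joint torques, N m; "tool_pos": TCP position; "orientation": TCP orientation; "force": force on the tool from outside, world axes, zero at the start; "wrist_torque": the same for the moment, N m; "opening": finger opening in m.
Only numpy, scipy, OpenCV 4.12 (cv2) and the standard library are available. Lean on these libraries where they do the work, as an engineer would, in place of code of your own. Each camera call takes 0.05 s, during which the arm holds its last target.

## Working session

There is one attempt and no reset: what is moved stays moved. The work goes in short steps, Python scripts to look and compute and a tool call to move; the robot and the scene stay as the last step left them, time stands still between calls to the robot, and variables do not carry over. Pictures are saved under pics/ and viewed, and the job is handed in when it is done.

Besides the shell and the picture viewer there is one more tool, called after "Request:" by a JSON object that holds its "op" and its "data". step_arm: Moves the arm, as the interface text tells. Its arguments: {"type":"object","properties":{"targets":{"type":"array"},"squeeze":{"type":"number"}},"required":["targets"]}

```bash
ls; mkdir -p pics; cat > h.py <<'E'
import sys; sys.path.insert(0,'.')
import numpy as np, cv2
from plant import robot
def cam(n):
    c=robot.read_camera(n); c['K']=np.array([[c['fx'],0,c['cx']],[0,c['fy'],c['cy']],[0,0,1.]]); c['R']=np.array(c['R']);c['t']=np.array(c['t']); c['D']=np.array([c['k1'],0,0,0,0.]); return c
def px2pt(c,u,v,z):
    p=cv2.undistortPoints(np.array([[[u,v]]],float),c['K'],c['D'])[0,0]
    d=c['R'].T@np.array([p[0],p[1],1]); o=-c['R'].T@c['t']
    return o+d*(z-o[2])/d[2]
def pt2px(c,P):
    return cv2.projectPoints(np.array(P,float).reshape(-1,1,3),cv2.Rodrigues(c['R'])[0],c['t'],c['K'],c['D'])[0].reshape(-1,2)
def st():
    s=robot.read_state(); 
    return s
E
python3 - <<'E'
from h import *
for n in ('side','top'):
    c=cam(n); cv2.imwrite(f'pics/{n}0.png',c['frame']); print(n,c['fx'],c['k1'],-c['R'].T@c['t'],c['R'].round(3).tolist())
s=st(); print(s)
E
```

```text
pics
side 545.7626422264893 -0.07181638414177467 [-0.13660706 -0.7865946   0.7923159 ] [[0.754, -0.656, -0.013], [-0.384, -0.424, -0.82], [0.533, 0.624, -0.572]]
top 397.42055928169924 0.010728652485839277 [ 0.34307155 -0.02272025  1.12748707] [[0.01, -1.0, -0.001], [-0.987, -0.01, -0.16], [0.16, 0.003, -0.987]]
{'t': 0.1, 'q': array([ 1.12858962e+00,  1.31087072e-01,  1.48916844e+00, -8.16977124e-06,
        1.52301962e+00, -8.53843355e-02]), 'dq': array([ 1.09809502e-03, -1.17451234e-03, -4.14504823e-03,  5.99494747e-05,
        1.14392158e-03, -5.35625464e-04]), 'joint_torque': array([ 1.23859831e-03, -5.61331594e+01, -4.93104315e+01,  7.70104746e-02,
        2.90012575e-02, -5.00295869e-06]), 'tool_pos': array([0.20933835, 0.56176538, 0.23169255]), 'orientation': array([-5.57449258e-01, -3.09130093e+00,  2.55439708e-03]), 'force': array([ 0.39559345,  0.08444288, -0.19687877]), 'wrist_torque': array([ 0.02798805, -0.00726895, -0.03743573]), 'opening': 0.09276026651370536}
```

View pics/side0.png

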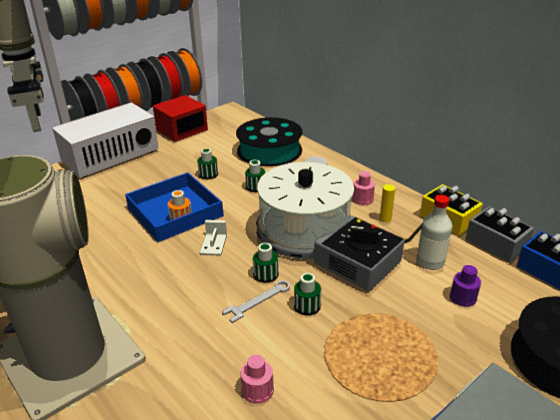

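View pics/top0.png

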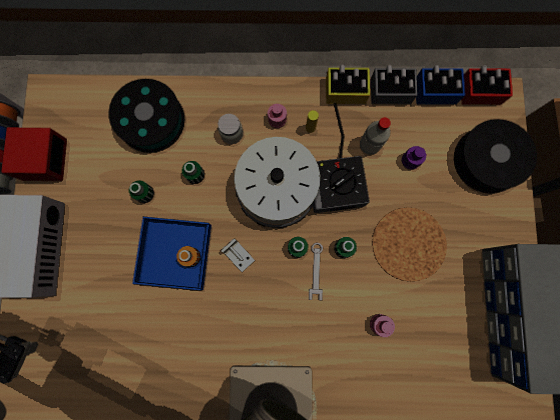

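```bash
python3 - <<'E'
from h import *
f=cv2.imread('pics/top0.png'); f=(255*(f/255.)**0.55).astype('uint8')
cv2.imwrite('pics/topA.png',cv2.resize(f[130:330,120:390],None,fx=2.9,fy=2.9,interpolation=cv2.INTER_CUBIC))
cv2.imwrite('pics/topB.png',cv2.resize(f[150:215,310:375],(600,600),interpolation=cv2.INTER_CUBIC))
g=cv2.imread('pics/side0.png')
cv2.imwrite('pics/sideA.png',cv2.resize(g[140:320,190:440],None,fx=3.2,fy=3.2,interpolation=cv2.INTER_CUBIC))
E
```

```text
(no output)
```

View pics/topA.png

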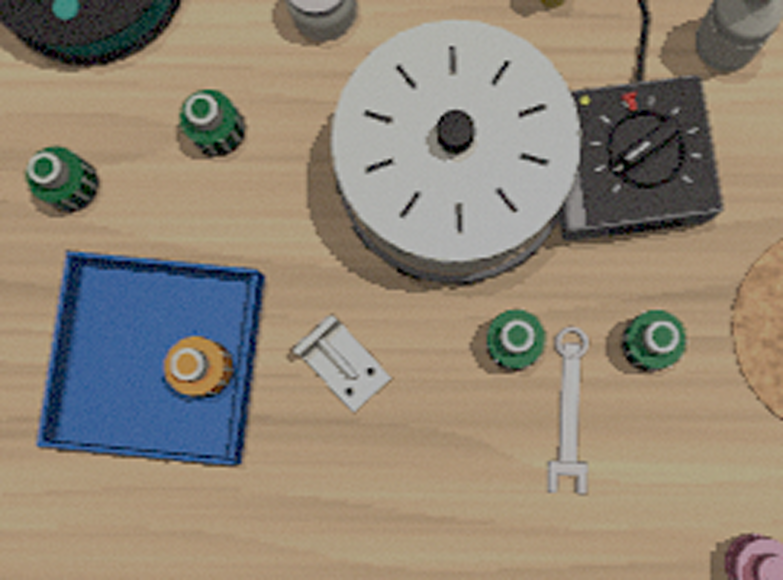

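View pics/topB.png

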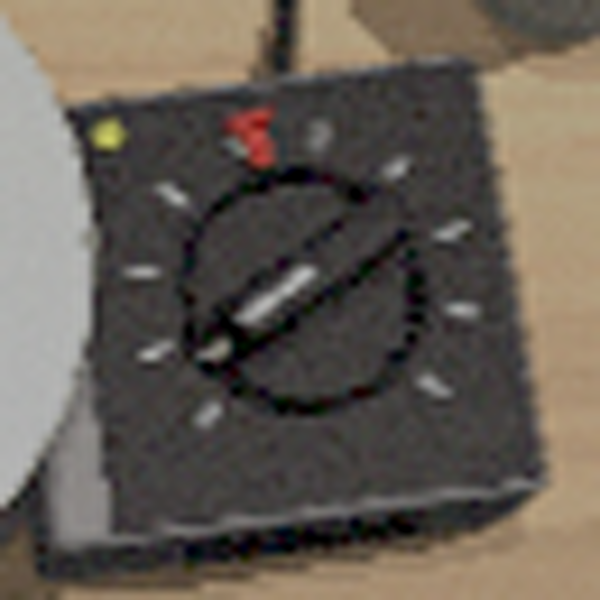

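View pics/sideA.png

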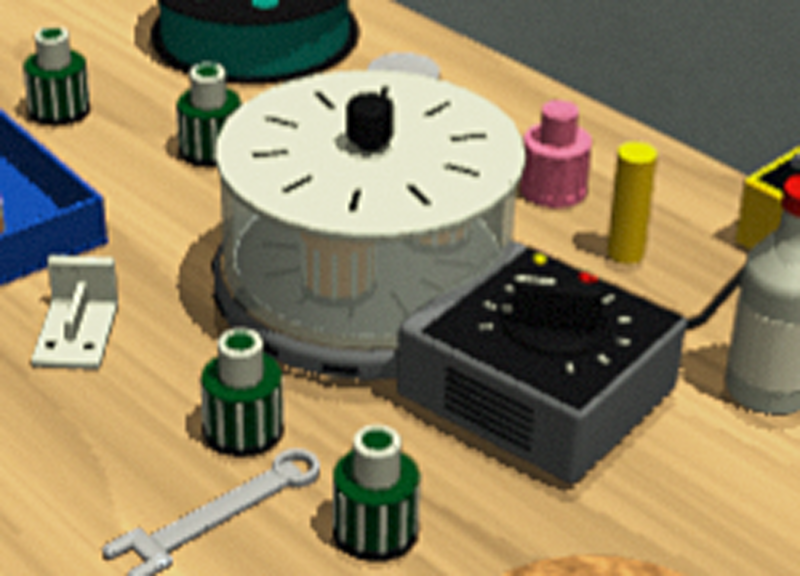

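```bash
cat >> h.py <<'E'
def hsv(c): return cv2.cvtColor(c['frame'],cv2.COLOR_BGR2HSV)
def comps(m,amin=3,amax=1e9):
    n,l,s,ce=cv2.connectedComponentsWithStats(m.astype('uint8'),connectivity=4)
    return [(ce[i].round(1),s[i]) for i in range(1,n) if amin<=s[i][4]<=amax]
def ellfit(m):
    cs,_=cv2.findContours(m.astype('uint8'),cv2.RETR_EXTERNAL,cv2.CHAIN_APPROX_NONE); c=max(cs,key=cv2.contourArea)
    return cv2.fitEllipse(cv2.convexHull(c))
def discs(c,colour,z,amin=4,amax=150):
    h=hsv(c)
    if colour=='g': m=cv2.inRange(h,(55,90,20),(88,255,200))
    else: m=cv2.inRange(h,(8,120,60),(20,255,255))
    return [(ce,s[4],px2pt(c,*ce,z)[:2].round(4)) for ce,s in comps(m>0,amin,amax)]
E
python3 - <<'E'
from h import *
for n in ('top','side'):
    c=cam(n)
    for k in 'go':
        for d in discs(c,k,0.078): print(n,k,d)
E
```

```text
top g (array([144.9,  90.2]), np.int32(69), array([0.8604, 0.3611]))
top g (array([125.3, 100.3]), np.int32(69), array([0.8297, 0.414 ]))
top g (array([163.3, 100.8]), np.int32(71), array([0.8294, 0.3077]))
top g (array([179.7, 118.8]), np.int32(10), array([0.7769, 0.2593]))
top g (array([123.8, 121.2]), np.int32(69), array([0.7682, 0.4138]))
top g (array([162.1, 121.4]), np.int32(67), array([0.7688, 0.3077]))
top g (array([178. , 126.5]), np.int32(17), array([0.7544, 0.2629]))
top g (array([142.2, 131.8]), np.int32(70), array([0.738 , 0.3609]))
top g (array([175.4, 132.3]), np.int32(7), array([0.7375, 0.2692]))
top g (array([193.3, 171.3]), np.int32(142), array([0.627 , 0.2149]))
top g (array([188.6, 166.8]), np.int32(33), array([0.6395, 0.2283]))
top g (array([141.5, 190.6]), np.int32(137), array([0.5719, 0.3521]))
top g (array([134.5, 187.1]), np.int32(34), array([0.5814, 0.3716]))
top g (array([298.1, 245.2]), np.int32(37), array([ 0.4288, -0.0708]))
top g (array([348. , 245.6]), np.int32(40), array([ 0.429 , -0.2024]))
top o (array([370. ,  90.5]), np.int32(4), array([ 0.8658, -
[... 14617 characters left out ...]
299.8, 389. ]), np.int32(5), array([ 0.2349, -0.3915]))
side o (array([311.8, 390.4]), np.int32(12), array([ 0.2471, -0.406 ]))
side o (array([316.8, 392.7]), np.int32(17), array([ 0.2499, -0.4144]))
side o (array([302. , 392.2]), np.int32(4), array([ 0.2333, -0.3983]))
side o (array([215.2, 393.4]), np.int32(5), array([ 0.1299, -0.3099]))
side o (array([307.9, 396.2]), np.int32(12), array([ 0.2351, -0.4099]))
side o (array([322.6, 398.7]), np.int32(11), array([ 0.2488, -0.4284]))
side o (array([327.6, 403.6]), np.int32(19), array([ 0.2482, -0.44  ]))
side o (array([315.2, 402.1]), np.int32(9), array([ 0.236 , -0.4253]))
side o (array([327.7, 413.2]), np.int32(53), array([ 0.2362, -0.4523]))
```

```bash
python3 - <<'E'
from h import *
res={}
for n in ('top','side'):
    c=cam(n); h=hsv(c)
    # lid: white plate
    m=cv2.inRange(h,(0,0,110 if n=='top' else 170),(180,50,255))
    roi=np.zeros_like(m); (x0,y0,x1,y1)=(225,125,330,235) if n=='top' else (250,155,360,235); roi[y0:y1,x0:x1]=m[y0:y1,x0:x1]
    roi=cv2.morphologyEx(roi,cv2.MORPH_OPEN,np.ones((3,3)))
    e=ellfit(roi); print(n,'lid ell',np.round(e[0],1),np.round(e[1],1), px2pt(c,*e[0],.133).round(4))
    # knob top
    k=(c['frame'].max(2)<60).astype('uint8'); roi=np.zeros_like(k); 
    (x0,y0,x1,y1)=(262,162,292,188) if n=='top' else (293,165,318,190); roi[y0:y1,x0:x1]=k[y0:y1,x0:x1]
    e=ellfit(roi); print('knob',np.round(e[0],1),np.round(e[1],1),px2pt(c,*e[0],.155).round(4))
    # mat
    m=cv2.inRange(h,(5,90,60 if n=='top' else 90),(20,255,255)); roi=np.zeros_like(m);(x0,y0,x1,y1)=(365,200,455,290) if n=='top' else (315,305,445,405); roi[y0:y1,x0:x1]=m[y0:y1,x0:x1]
    roi=cv2.morphologyEx(roi,cv2.MORPH_OPEN,np.ones((5,5)))
    e=ellfit(roi); print('mat',np.round(e[0],1),np.round(e[1],1),px2pt(c,*e[0],.004).round(4))
    # tray
    m=cv2.inRange(h,(105,120,30),(125,255,255)); cs,_=cv2.findContours(m,cv2.RETR_EXTERNAL,2); 
    sel=[q for q in cs if cv2.contourArea(q)>2000 and q[:,0,0].max()<300]
    q=cv2.minAreaRect(sel[0]); b=cv2.boxPoints(q); print('tray',b.round(1).tolist(),[px2pt(c,*p,.045)[:2].round(3).tolist() for p in b])
E
```

```text
top lid ell [276.9 177.9] [82.8 84.9] [ 0.5969 -0.0132  0.133 ]
knob [276.4 175.3] [13.  16.2] [ 0.5979 -0.0122  0.155 ]
mat [410.5 246. ] [113.3 139. ] [ 0.4359 -0.3911  0.004 ]
tray [[132.60000610351562, 283.1000061035156], [140.89999389648438, 214.5], [208.60000610351562, 222.6999969482422], [200.39999389648438, 291.20001220703125]] [[0.326, 0.371], [0.512, 0.361], [0.491, 0.174], [0.306, 0.189]]
side lid ell [306.1 185.7] [56.1 94.9] [ 0.5945 -0.0219  0.133 ]
knob [305.3 177.3] [15.2 20.3] [ 0.5933 -0.0199  0.155 ]
mat [382.1 355.1] [157.8 159.6] [ 0.4377 -0.3963  0.004 ]
tray [[122.80000305175781, 195.10000610351562], [205.39999389648438, 162.0], [226.1999969482422, 213.89999389648438], [143.60000610351562, 247.0]] [[0.316, 0.362], [0.57, 0.36], [0.463, 0.116], [0.249, 0.136]]
```

```bash
python3 - <<'E'
from h import *
a=np.linspace(0,2*np.pi,60)
outs=[]
for n,(x0,y0,x1,y1) in (('top',(225,125,375,235)),('side',(245,150,410,260))):
    c=cam(n); f=c['frame'].copy()
    if n=='top': f=(255*(f/255.)**0.6).astype('uint8')
    S=4; g=cv2.resize(f[y0:y1,x0:x1],None,fx=S,fy=S,interpolation=cv2.INTER_CUBIC)
    for ctr,r,z,col in (((0.5965,-0.0165),.111,.133,(0,0,255)),((0.5965,-0.0165),.017,.169,(0,255,0))):
        P=np.c_[ctr[0]+r*np.cos(a),ctr[1]+r*np.sin(a),0*a+z]; p=(pt2px(c,P)-[x0,y0]+.5)*S-.5
        cv2.polylines(g,[p.round().astype(int)],True,col,1)
    cv2.imwrite(f'pics/ov_{n}.png',g)
E
```

```text
(no output)
```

View pics/ov_top.png

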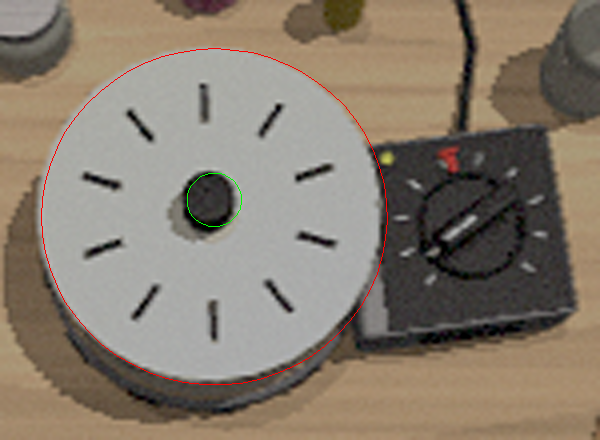

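View pics/ov_side.png

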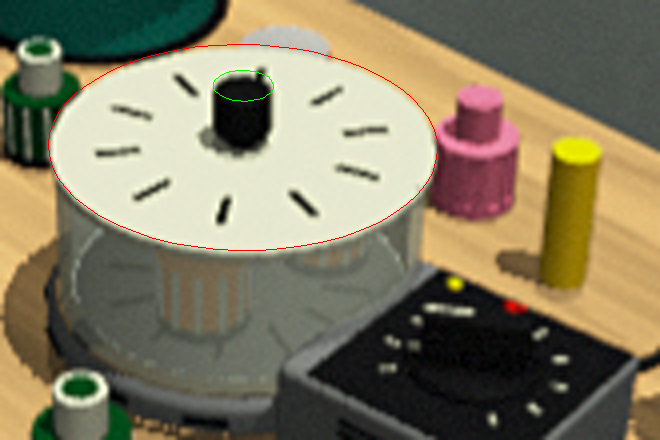

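```bash
cat >> h.py <<'E'
from scipy.spatial.transform import Rotation as Ro
def goto(x,y,z,yaw=90):
    s=st(); R0=Ro.from_rotvec(s['orientation']); cy,sy=np.cos(np.radians(yaw)),np.sin(np.radians(yaw))
    R1=Ro.from_matrix(np.c_[[cy,sy,0],[sy,-cy,0],[0,0,-1]])
    d=R0.inv().apply(np.array([x,y,z])-s['tool_pos'])*1000
    w=(R0.inv()*R1).as_rotvec()
    print('t %.1f q6 %.2f pos'%(s['t'],s['q'][5]),s['tool_pos'].round(4),'turn',w.round(3),'shift now',d.round(1),'world d',((np.array([x,y,z])-s['tool_pos'])*1000).round(1),'after-turn',R1.inv().apply(np.array([x,y,z])-s['tool_pos']).__mul__(1000).round(1),'open %.4f'%s['opening'],'F',s['force'].round(1))
E
python3 -c "
from h import *
goto(.597,-.0155,.30)"
```

```text
t 0.4 q6 -0.09 pos [0.2095 0.5622 0.2325] turn [-0.     0.     1.214] shift now [-564.8 -405.9  -67.4] world d [ 387.5 -577.7   67.5] after-turn [-577.7  387.5  -67.5] open 0.0925 F [-0.7 -0.5 -0. ]
```

Request:
{"op": "step_arm", "data": {"targets": [{"az":0.14,"tz":-10},{"az":0.14,"tz":-10},{"az":0.14,"tz":-10},{"az":0.14,"tz":-10},{"az":0.14,"tz":-10},{"az":0.14,"tz":-10},{"az":0.14,"tz":-10},{"az":0.14},{"az":0.09}]}}

```text
schema error: expected keys tx, ty, tz, ax, ay, az, grip
```

```bash
python3 -c "
from h import *
goto(.597,-.0155,.30)"
```

```text
t 0.4 q6 -0.09 pos [0.2095 0.5622 0.2325] turn [-0.     0.     1.214] shift now [-564.8 -405.9  -67.4] world d [ 387.5 -577.7   67.5] after-turn [-577.7  387.5  -67.5] open 0.0925 F [-0.7 -0.5 -0. ]
```

Request:
{"op": "step_arm", "data": {"targets": [{"tx":0,"ty":0,"tz":-10,"ax":0,"ay":0,"az":0.14,"grip":0},{"tx":0,"ty":0,"tz":-10,"ax":0,"ay":0,"az":0.14,"grip":0},{"tx":0,"ty":0,"tz":-10,"ax":0,"ay":0,"az":0.14,"grip":0},{"tx":0,"ty":0,"tz":-10,"ax":0,"ay":0,"az":0.14,"grip":0},{"tx":0,"ty":0,"tz":-10,"ax":0,"ay":0,"az":0.14,"grip":0},{"tx":0,"ty":0,"tz":-10,"ax":0,"ay":0,"az":0.14,"grip":0},{"tx":0,"ty":0,"tz":-10,"ax":0,"ay":0,"az":0.14,"grip":0},{"tx":0,"ty":0,"tz":0,"ax":0,"ay":0,"az":0.14,"grip":0},{"tx":0,"ty":0,"tz":0,"ax":0,"ay":0,"az":0.094,"grip":0},{"tx":0,"ty":0,"tz":0,"ax":0,"ay":0,"az":0,"grip":0}]}}

```text
t: 1.4
tool_pos: [0.2095, 0.5623, 0.3027]
orientation: [-2.223, -2.22, -0.0]
force: [0.2, 0.9, 0.2]
opening: 0.0934
```

```bash
python3 -c "
from h import *
goto(.597,-.0155,.22)"
```

```text
t 1.4 q6 1.13 pos [0.2095 0.5623 0.3027] turn [ 0.    -0.    -0.001] shift now [-577.2  388.3   82.7] world d [ 387.5 -577.8  -82.7] after-turn [-577.8  387.5   82.7] open 0.0934 F [0.2 0.9 0.2]
```

Request:
{"op": "step_arm", "data": {"targets": [{"tx":-38.5,"ty":25.8,"tz":3,"ax":0,"ay":0,"az":0,"grip":0},{"tx":-38.5,"ty":25.8,"tz":3,"ax":0,"ay":0,"az":0,"grip":0},{"tx":-38.5,"ty":25.8,"tz":3,"ax":0,"ay":0,"az":0,"grip":0},{"tx":-38.5,"ty":25.8,"tz":3,"ax":0,"ay":0,"az":0,"grip":0},{"tx":-38.5,"ty":25.8,"tz":3,"ax":0,"ay":0,"az":0,"grip":0},{"tx":-38.5,"ty":25.8,"tz":3,"ax":0,"ay":0,"az":0,"grip":0},{"tx":-38.5,"ty":25.8,"tz":3,"ax":0,"ay":0,"az":0,"grip":0},{"tx":-38.5,"ty":25.8,"tz":3,"ax":0,"ay":0,"az":0,"grip":0},{"tx":-38.5,"ty":25.8,"tz":3,"ax":0,"ay":0,"az":0,"grip":0},{"tx":-38.5,"ty":25.8,"tz":3,"ax":0,"ay":0,"az":0,"grip":0},{"tx":-38.5,"ty":25.8,"tz":3,"ax":0,"ay":0,"az":0,"grip":0},{"tx":-38.5,"ty":25.8,"tz":3,"ax":0,"ay":0,"az":0,"grip":0},{"tx":-38.5,"ty":25.8,"tz":3,"ax":0,"ay":0,"az":0,"grip":0},{"tx":-38.5,"ty":25.8,"tz":3,"ax":0,"ay":0,"az":0,"grip":0},{"tx":-38.5,"ty":25.8,"tz":3,"ax":0,"ay":0,"az":0,"grip":0},{"tx":0,"ty":0,"tz":20,"ax":0,"ay":0,"az":0,"grip":0},{"tx":0,"ty":0,"tz":20,"ax":0,"ay":0,"az":0,"grip":0},{"tx":0,"ty":0,"tz":0,"ax":0,"ay":0,"az":0,"grip":0},{"tx":0,"ty":0,"tz":0,"ax":0,"ay":0,"az":0,"grip":0}]}}

```text
t: 3.3
tool_pos: [0.5962, -0.0151, 0.2176]
orientation: [-2.219, -2.223, 0.001]
force: [-0.3, -0.5, 0.8]
opening: 0.0928
```

```bash
python3 -c "
from h import *
goto(.597,-.0155,.152)
for n,b in (('top',(225,125,375,235)),('side',(225,110,390,230))):
    c=cam(n); x0,y0,x1,y1=b
    cv2.imwrite(f'pics/s1_{n}.png',cv2.resize(c['frame'][y0:y1,x0:x1],None,fx=4,fy=4)); print(pt2px(c,st()['tool_pos']))
"
```

```text
t 3.3 q6 -0.11 pos [ 0.5962 -0.0151  0.2176] turn [-0.001 -0.     0.002] shift now [-0.4  0.9 65.6] world d [  0.8  -0.4 -65.6] after-turn [-0.4  0.8 65.6] open 0.0928 F [-0.3 -0.5  0.8]
[[277.40982971 168.92176749]]
[[305.34855223 150.825071  ]]
```

View pics/s1_side.png

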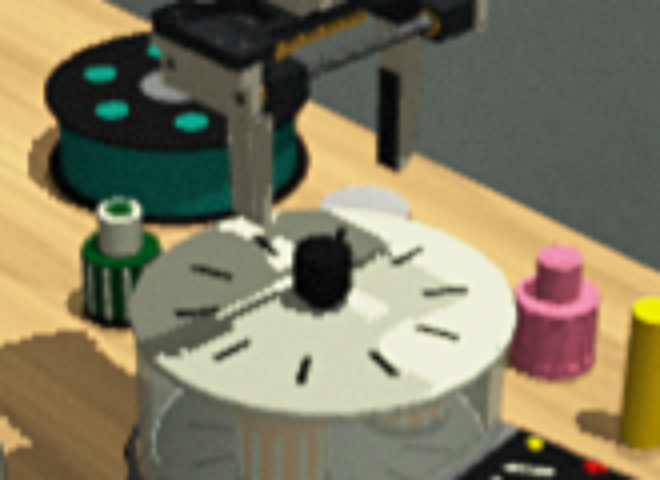

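Request:
{"op": "step_arm", "data": {"targets": [{"tx":0,"ty":1,"tz":20,"ax":0,"ay":0,"az":0,"grip":0},{"tx":0,"ty":0,"tz":20,"ax":0,"ay":0,"az":0,"grip":0},{"tx":0,"ty":0,"tz":15,"ax":0,"ay":0,"az":0,"grip":0},{"tx":0,"ty":0,"tz":9,"ax":0,"ay":0,"az":0,"grip":0},{"tx":0,"ty":0,"tz":0,"ax":0,"ay":0,"az":0,"grip":255},{"tx":0,"ty":0,"tz":0,"ax":0,"ay":0,"az":0,"grip":255},{"tx":0,"ty":0,"tz":0,"ax":0,"ay":0,"az":0,"grip":255},{"tx":0,"ty":0,"tz":0,"ax":0,"ay":0,"az":0,"grip":255},{"tx":0,"ty":0,"tz":0,"ax":0,"ay":0,"az":0,"grip":255},{"tx":0,"ty":0,"tz":0,"ax":0,"ay":0,"az":0,"grip":255}], "squeeze": 30}}

```text
t: 4.4
tool_pos: [0.5977, -0.0153, 0.154]
orientation: [2.221, 2.221, 0.001]
force: [0.4, -0.8, 0.0]
opening: 0.0496
```

Request:
{"op": "step_arm", "data": {"targets": [{"tx":0,"ty":0,"tz":0,"ax":0,"ay":0,"az":0,"grip":255},{"tx":0,"ty":0,"tz":0,"ax":0,"ay":0,"az":0,"grip":255},{"tx":0,"ty":0,"tz":0,"ax":0,"ay":0,"az":0,"grip":255},{"tx":0,"ty":0,"tz":0,"ax":0,"ay":0,"az":0,"grip":255},{"tx":0,"ty":0,"tz":0,"ax":0,"ay":0,"az":0,"grip":255},{"tx":0,"ty":0,"tz":0,"ax":0,"ay":0,"az":0,"grip":255},{"tx":0,"ty":0,"tz":0,"ax":0,"ay":0,"az":0,"grip":255}], "squeeze": 30}}

```text
t: 5.1
tool_pos: [0.5976, -0.0153, 0.1536]
orientation: [2.221, 2.221, 0.0]
force: [0.9, -0.6, 0.2]
opening: 0.0335
```

Request:
{"op": "step_arm", "data": {"targets": [{"tx":0,"ty":0,"tz":-3,"ax":0,"ay":0,"az":0,"grip":255},{"tx":0,"ty":0,"tz":-10,"ax":0,"ay":0,"az":0,"grip":255},{"tx":0,"ty":0,"tz":-20,"ax":0,"ay":0,"az":0,"grip":255},{"tx":0,"ty":0,"tz":-20,"ax":0,"ay":0,"az":0,"grip":255},{"tx":0,"ty":0,"tz":-20,"ax":0,"ay":0,"az":0,"grip":255},{"tx":0,"ty":0,"tz":-10,"ax":0,"ay":0,"az":0,"grip":255},{"tx":0,"ty":0,"tz":0,"ax":0,"ay":0,"az":0,"grip":255}]}}

```text
t: 5.8
tool_pos: [0.5986, -0.0154, 0.239]
orientation: [2.219, 2.22, 0.003]
force: [0.5, -0.2, -2.6]
opening: 0.0332
```

```bash
python3 -c "
from h import *
goto(.437,-.3935,.1)
for n,b in (('side',(205,90,415,250)),):
    c=cam(n); x0,y0,x1,y1=b
    cv2.imwrite(f'pics/s2_{n}.png',cv2.resize(c['frame'][y0:y1,x0:x1],None,fx=3.5,fy=3.5))
"
```

```text
t 5.8 q6 -0.11 pos [ 0.5986 -0.0154  0.239 ] turn [0.004 0.    0.   ] shift now [-378.1 -162.1  138.5] world d [-161.6 -378.1 -139. ] after-turn [-378.1 -161.6  139. ] open 0.0332 F [ 0.5 -0.2 -2.6]
```

View pics/s2_side.png

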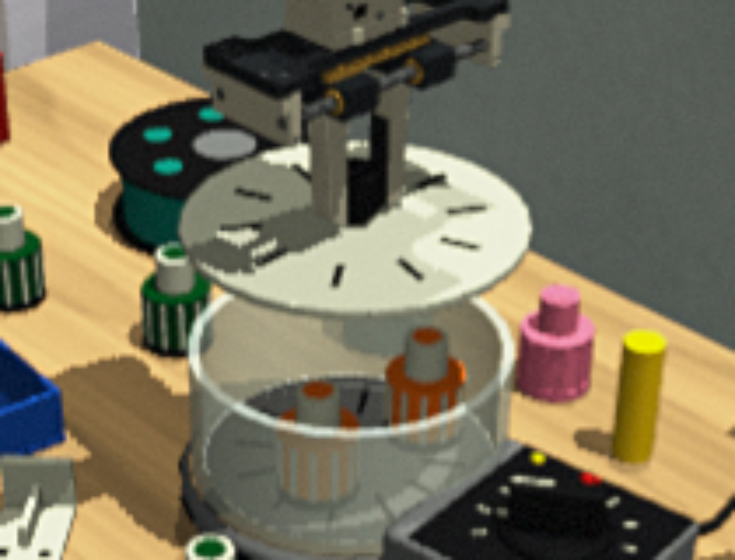

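Request:
{"op": "step_arm", "data": {"targets": [{"tx":-15,"ty":-6.5,"tz":0,"ax":0,"ay":0,"az":0,"grip":255},{"tx":-35,"ty":-15,"tz":0,"ax":0,"ay":0,"az":0,"grip":255},{"tx":-35,"ty":-15,"tz":0,"ax":0,"ay":0,"az":0,"grip":255},{"tx":-35,"ty":-15,"tz":0,"ax":0,"ay":0,"az":0,"grip":255},{"tx":-35,"ty":-15,"tz":0,"ax":0,"ay":0,"az":0,"grip":255},{"tx":-35,"ty":-15,"tz":0,"ax":0,"ay":0,"az":0,"grip":255},{"tx":-35,"ty":-15,"tz":0,"ax":0,"ay":0,"az":0,"grip":255},{"tx":-35,"ty":-15,"tz":0,"ax":0,"ay":0,"az":0,"grip":255},{"tx":-35,"ty":-15,"tz":0,"ax":0,"ay":0,"az":0,"grip":255},{"tx":-35,"ty":-15,"tz":0,"ax":0,"ay":0,"az":0,"grip":255},{"tx":-35,"ty":-15,"tz":0,"ax":0,"ay":0,"az":0,"grip":255},{"tx":-13,"ty":-5,"tz":15,"ax":0,"ay":0,"az":0,"grip":255},{"tx":0,"ty":0,"tz":30,"ax":0,"ay":0,"az":0,"grip":255},{"tx":0,"ty":0,"tz":30,"ax":0,"ay":0,"az":0,"grip":255},{"tx":0,"ty":0,"tz":30,"ax":0,"ay":0,"az":0,"grip":255},{"tx":0,"ty":0,"tz":20,"ax":0,"ay":0,"az":0,"grip":255},{"tx":0,"ty":0,"tz":0,"ax":0,"ay":0,"az":0,"grip":255},{"tx":0,"ty":0,"tz":0,"ax":0,"ay":0,"az":0,"grip":255}]}}

```text
t: 7.65
tool_pos: [0.4352, -0.3925, 0.1106]
orientation: [-2.22, -2.22, -0.0]
force: [-0.0, -0.3, -0.8]
opening: 0.0335
```

```bash
python3 -c "
from h import *
goto(.437,-.3935,.0406)
for n,b in (('side',(305,240,475,410)),):
    c=cam(n); x0,y0,x1,y1=b
    cv2.imwrite(f'pics/s3_{n}.png',cv2.resize(c['frame'][y0:y1,x0:x1],None,fx=3.5,fy=3.5))
"
```

```text
t 7.7 q6 -0.82 pos [ 0.4352 -0.3925  0.1106] turn [-0.002 -0.002  0.   ] shift now [-1.1  1.9 70. ] world d [  1.8  -1.  -70. ] after-turn [-1.   1.8 70. ] open 0.0335 F [-0.  -0.3 -0.8]
```

View pics/s3_side.png

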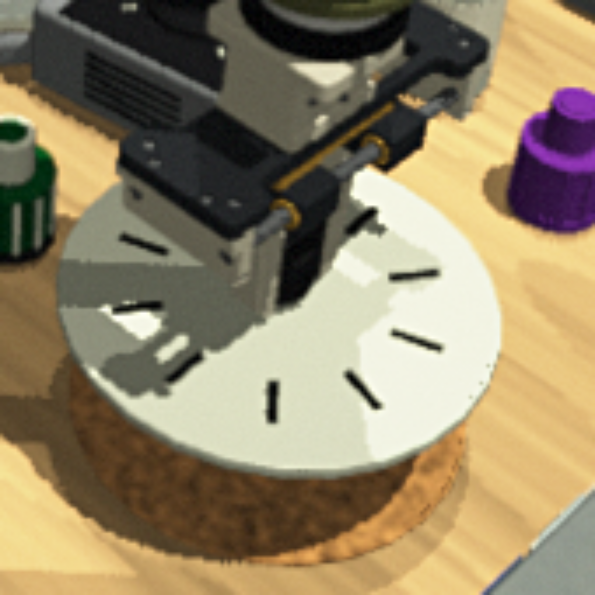

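Request:
{"op": "step_arm", "data": {"targets": [{"tx":0,"ty":0,"tz":20,"ax":0,"ay":0,"az":0,"grip":255},{"tx":0,"ty":0,"tz":20,"ax":0,"ay":0,"az":0,"grip":255},{"tx":0,"ty":0,"tz":14,"ax":0,"ay":0,"az":0,"grip":255},{"tx":0,"ty":0,"tz":8,"ax":0,"ay":0,"az":0,"grip":255},{"tx":0,"ty":0,"tz":3,"ax":0,"ay":0,"az":0,"grip":255},{"tx":0,"ty":0,"tz":3,"ax":0,"ay":0,"az":0,"grip":255},{"tx":0,"ty":0,"tz":0,"ax":0,"ay":0,"az":0,"grip":255}]}}

```text
t: 8.4
tool_pos: [0.4363, -0.3935, 0.0441]
orientation: [2.221, 2.221, -0.0]
force: [-0.2, 0.1, -3.4]
opening: 0.0333
```

Request:
{"op": "step_arm", "data": {"targets": [{"tx":0,"ty":0,"tz":2,"ax":0,"ay":0,"az":0,"grip":255},{"tx":0,"ty":0,"tz":1,"ax":0,"ay":0,"az":0,"grip":255},{"tx":0,"ty":0,"tz":0,"ax":0,"ay":0,"az":0,"grip":255}]}}

```text
t: 8.7
tool_pos: [0.4361, -0.3933, 0.0407]
orientation: [2.221, 2.221, -0.0]
force: [0.8, 0.3, -2.9]
opening: 0.0333
```

Request:
{"op": "step_arm", "data": {"targets": [{"tx":0,"ty":0,"tz":1,"ax":0,"ay":0,"az":0,"grip":255},{"tx":0,"ty":0,"tz":0.7,"ax":0,"ay":0,"az":0,"grip":255},{"tx":0,"ty":0,"tz":0,"ax":0,"ay":0,"az":0,"grip":255}]}}

```text
t: 9.0
tool_pos: [0.4361, -0.3934, 0.0406]
orientation: [2.221, 2.222, -0.0]
force: [-5.5, 5.7, 12.0]
opening: 0.0333
```

Request:
{"op": "step_arm", "data": {"targets": [{"tx":0,"ty":0,"tz":-1,"ax":0,"ay":0,"az":0,"grip":0},{"tx":0,"ty":0,"tz":0,"ax":0,"ay":0,"az":0,"grip":0},{"tx":0,"ty":0,"tz":0,"ax":0,"ay":0,"az":0,"grip":0},{"tx":0,"ty":0,"tz":0,"ax":0,"ay":0,"az":0,"grip":0},{"tx":0,"ty":0,"tz":0,"ax":0,"ay":0,"az":0,"grip":0},{"tx":0,"ty":0,"tz":-10,"ax":0,"ay":0,"az":0,"grip":0},{"tx":0,"ty":0,"tz":-30,"ax":0,"ay":0,"az":0,"grip":0},{"tx":0,"ty":0,"tz":-40,"ax":0,"ay":0,"az":0,"grip":0},{"tx":0,"ty":0,"tz":-40,"ax":0,"ay":0,"az":0,"grip":0},{"tx":0,"ty":0,"tz":-40,"ax":0,"ay":0,"az":0,"grip":0},{"tx":0,"ty":0,"tz":-40,"ax":0,"ay":0,"az":0,"grip":0}]}}

```text
t: 10.1
tool_pos: [0.4359, -0.3931, 0.2425]
orientation: [2.221, 2.221, -0.0]
force: [0.5, -0.0, -0.7]
opening: 0.0931
```

```bash
python3 - <<'E'
from h import *
goto(.437,-.3935,.0406)
cs={n:cam(n) for n in('side','top')}
for n in cs: cv2.imwrite(f'pics/s4_{n}.png',cs[n]['frame'])
f=(255*(cs['top']['frame']/255.)**0.55).astype('uint8')
cv2.imwrite('pics/s4_t.png',cv2.resize(f[120:240,215:375],None,fx=5,fy=5,interpolation=cv2.INTER_CUBIC))
cv2.imwrite('pics/s4_s.png',cv2.resize(cs['side']['frame'][150:260,240:400],None,fx=5,fy=5,interpolation=cv2.INTER_CUBIC))
E
```

```text
t 10.1 q6 -0.82 pos [ 0.4359 -0.3931  0.2425] turn [0.001 0.001 0.   ] shift now [ -0.3   1.  201.9] world d [   1.1   -0.4 -201.9] after-turn [ -0.4   1.1 201.9] open 0.0931 F [ 0.5 -0.  -0.7]
```

View pics/s4_side.png

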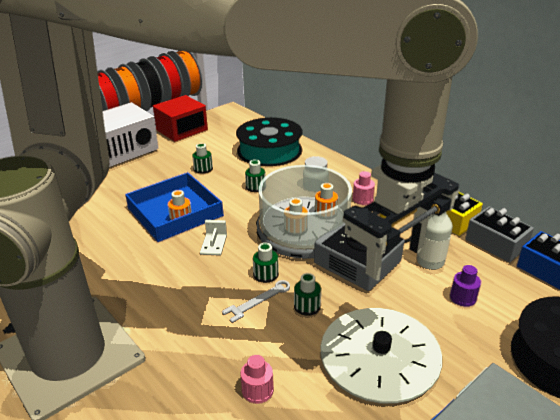

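View pics/s4_t.png

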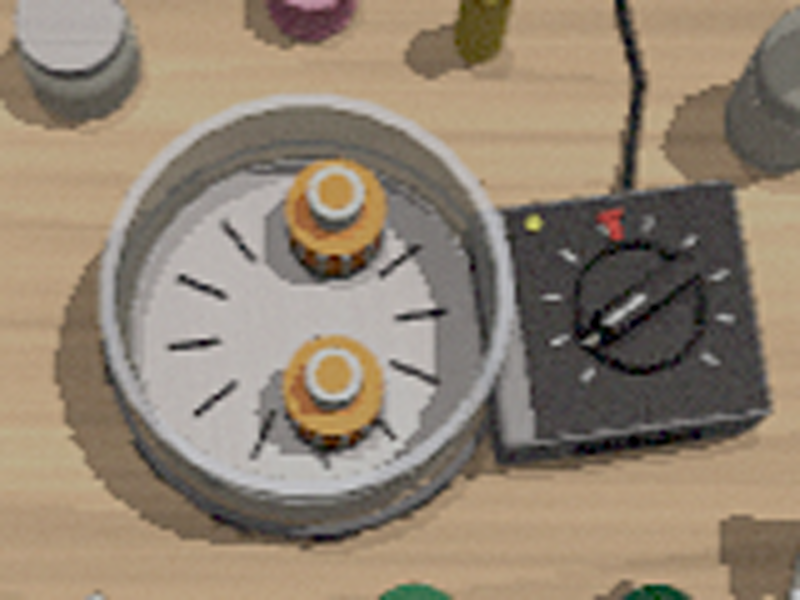

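View pics/s4_s.png

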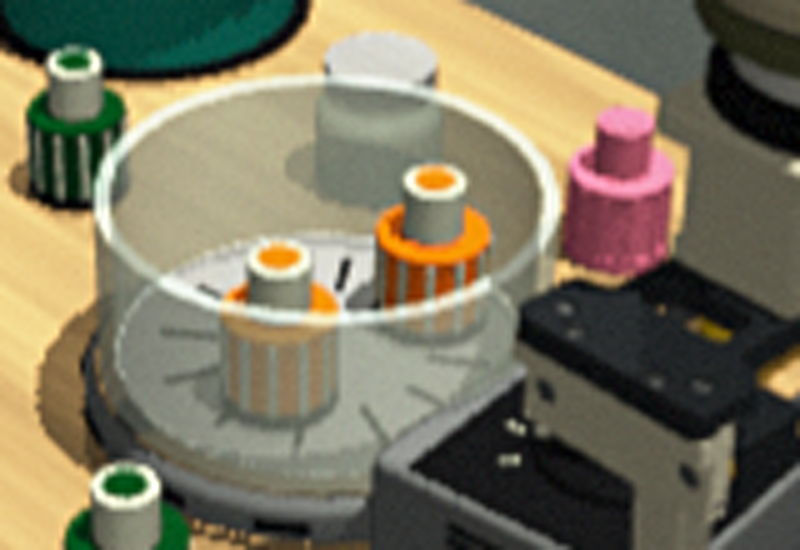

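```bash
python3 - <<'E'
from h import *
c=cam('top'); s=cam('side')
def T(x,y,z): return px2pt(c,215+(x+.5)/5-.5,120+(y+.5)/5-.5,z)[:2].round(4)
def S(x,y,z): return px2pt(s,240+(x+.5)/5-.5,150+(y+.5)/5-.5,z)[:2].round(4)
print('rim top',T(306,299.5,.125),'w',T(102,299,.125),T(510,299,.125),T(306,97,.125),T(306,502,.125))
print('rim side',S(328,200,.125),S(95,205,.125),S(560,205,.125))
print('far or',T(335,193,.113),S(435,178,.113)); print('near or',T(333,375,.113),S(279,257,.113))
print('dial axis',T(641,310,.079),'console edge',T(733,184,.07),T(768,408,.07),T(500,210,.07))
print('pointer tip',T(588,343,.079),'clip in',T(617,236,.076),'clip mid',T(610,224,.078),'bar far',T(690,275,.105))
for n,q in (('top',c),('side',s)):
    print(n,[(d[0].tolist(),d[1].item(),d[2].tolist()) for d in discs(q,'g',.078) if .3<d[2][0]<.7 and d[1]<50 and d[2][1]>-.25])
E
```

```text
rim top [ 0.5946 -0.0104] w [0.5938 0.0953] [ 0.5959 -0.1161] [ 0.7042 -0.0091] [ 0.4886 -0.0116]
rim side [ 0.5904 -0.0233] [0.5088 0.0449] [ 0.6657 -0.0972]
far or [ 0.6556 -0.0249] [ 0.6539 -0.0293]
near or [ 0.5573 -0.0248] [ 0.5543 -0.0298]
dial axis [ 0.6021 -0.1912] console edge [ 0.6761 -0.2444] [ 0.5505 -0.2605] [ 0.66   -0.1159]
pointer tip [ 0.5835 -0.1624] clip in [ 0.6442 -0.1792] clip mid [ 0.6503 -0.1752] bar far [ 0.6149 -0.2133]
top [([141.4, 146.6], 5, [0.6954, 0.3604]), ([149.0, 146.8], 4, [0.6951, 0.3395]), ([188.6, 166.8], 33, [0.6395, 0.2283]), ([121.5, 184.6], 33, [0.5879, 0.4071]), ([298.1, 245.1], 38, [0.429, -0.0708]), ([347.9, 245.6], 41, [0.429, -0.2022])]
side [([200.7, 144.5], 11, [0.5863, 0.4017]), ([195.5, 168.5], 4, [0.5, 0.2984]), ([264.5, 246.3], 31, [0.4252, -0.075]), ([307.3, 276.9], 38, [0.4258, -0.2059]), ([295.0, 300.5], 10, [0.3633, -0.2387])]
```

Request:
{"op": "step_arm", "data": {"targets": [{"tx":26,"ty":9,"tz":0,"ax":0,"ay":0,"az":0,"grip":90},{"tx":40,"ty":24,"tz":0,"ax":0,"ay":0,"az":0,"grip":90},{"tx":40,"ty":24,"tz":0,"ax":0,"ay":0,"az":0,"grip":90},{"tx":40,"ty":24,"tz":0,"ax":0,"ay":0,"az":0,"grip":90},{"tx":40,"ty":24,"tz":0,"ax":0,"ay":0,"az":0,"grip":90},{"tx":40,"ty":24,"tz":0,"ax":0,"ay":0,"az":0,"grip":90},{"tx":40,"ty":24,"tz":0,"ax":0,"ay":0,"az":0,"grip":90},{"tx":40,"ty":24,"tz":0,"ax":0,"ay":0,"az":0,"grip":90},{"tx":40,"ty":24,"tz":0,"ax":0,"ay":0,"az":0,"grip":90},{"tx":20,"ty":18,"tz":0,"ax":0,"ay":0,"az":0,"grip":90}]}}

```text
t: 11.3
tool_pos: [0.6549, -0.0234, 0.2375]
orientation: [-2.216, -2.222, 0.002]
force: [0.4, -0.6, -0.6]
opening: 0.0602
```

Request:
{"op": "step_arm", "data": {"targets": [{"tx":0,"ty":0,"tz":0,"ax":0,"ay":0,"az":-0.143,"grip":90},{"tx":0,"ty":0,"tz":0,"ax":0,"ay":0,"az":-0.143,"grip":90},{"tx":0,"ty":0,"tz":0,"ax":0,"ay":0,"az":-0.143,"grip":90},{"tx":0,"ty":0,"tz":0,"ax":0,"ay":0,"az":-0.143,"grip":90},{"tx":0,"ty":0,"tz":0,"ax":0,"ay":0,"az":-0.143,"grip":90},{"tx":0,"ty":0,"tz":0,"ax":0,"ay":0,"az":-0.143,"grip":90},{"tx":0,"ty":0,"tz":0,"ax":0,"ay":0,"az":-0.143,"grip":90},{"tx":0,"ty":0,"tz":0,"ax":0,"ay":0,"az":-0.143,"grip":90},{"tx":0,"ty":0,"tz":0,"ax":0,"ay":0,"az":-0.143,"grip":90},{"tx":0,"ty":0,"tz":0,"ax":0,"ay":0,"az":-0.143,"grip":90},{"tx":0,"ty":0,"tz":0,"ax":0,"ay":0,"az":-0.141,"grip":90},{"tx":0,"ty":0,"tz":0,"ax":0,"ay":0,"az":0,"grip":90}]}}

```text
t: 12.5
tool_pos: [0.654, -0.0272, 0.2377]
orientation: [0.004, -3.138, -0.001]
force: [0.1, -0.8, -0.1]
opening: 0.0604
```

```bash
python3 - <<'E'
from h import *
goto(.6548,-.0271,.103,180)
E
```

```text
t 12.5 q6 -1.69 pos [ 0.654  -0.0272  0.2377] turn [ 0.    -0.003  0.003] shift now [ -1.2   0.  134.7] world d [ 8.000e-01  1.000e-01 -1.347e+02] after-turn [-8.000e-01  1.000e-01  1.347e+02] open 0.0604 F [ 0.1 -0.8 -0.1]
```

Request:
{"op": "step_arm", "data": {"targets": [{"tx":-1,"ty":0,"tz":30,"ax":0,"ay":0,"az":0,"grip":90},{"tx":0,"ty":0,"tz":40,"ax":0,"ay":0,"az":0,"grip":90},{"tx":0,"ty":0,"tz":30,"ax":0,"ay":0,"az":0,"grip":90},{"tx":0,"ty":0,"tz":20,"ax":0,"ay":0,"az":0,"grip":90},{"tx":0,"ty":0,"tz":10,"ax":0,"ay":0,"az":0,"grip":90},{"tx":0,"ty":0,"tz":4,"ax":0,"ay":0,"az":0,"grip":90},{"tx":0,"ty":0,"tz":0,"ax":0,"ay":0,"az":0,"grip":90},{"tx":0,"ty":0,"tz":0,"ax":0,"ay":0,"az":0,"grip":90}]}}

```text
t: 13.3
tool_pos: [0.657, -0.0274, 0.1075]
orientation: [0.001, 3.139, -0.0]
force: [-0.1, 0.1, 0.2]
opening: 0.06
```

```bash
python3 - <<'E'
from h import *
goto(.6548,-.0271,.103,180)
s=cam('side');cv2.imwrite('pics/s5_s.png',cv2.resize(s['frame'][120:260,240:400],None,fx=4,fy=4,interpolation=cv2.INTER_CUBIC))
E
```

```text
t 13.3 q6 -1.69 pos [ 0.657  -0.0274  0.1075] turn [-0.     0.002 -0.001] shift now [2.2 0.3 4.5] world d [-2.2  0.3 -4.5] after-turn [2.2 0.3 4.5] open 0.0600 F [-0.1  0.1  0.2]
```

View pics/s5_s.png

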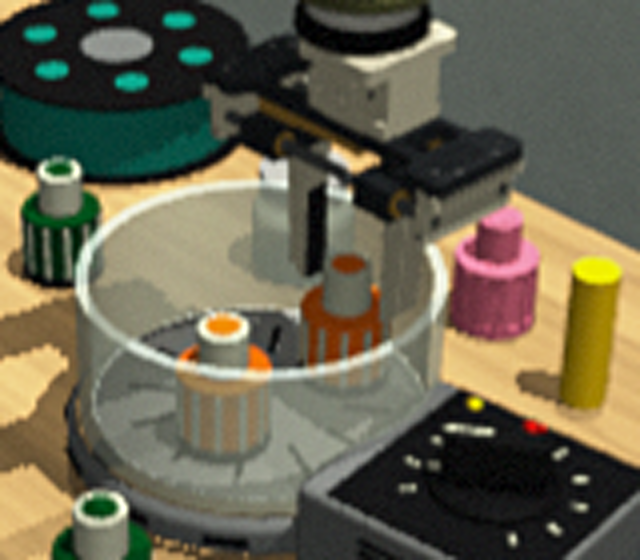

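Request:
{"op": "step_arm", "data": {"targets": [{"tx":2,"ty":0,"tz":4,"ax":0,"ay":0,"az":0,"grip":90},{"tx":0,"ty":0,"tz":0,"ax":0,"ay":0,"az":0,"grip":160},{"tx":0,"ty":0,"tz":0,"ax":0,"ay":0,"az":0,"grip":160},{"tx":0,"ty":0,"tz":0,"ax":0,"ay":0,"az":0,"grip":255},{"tx":0,"ty":0,"tz":0,"ax":0,"ay":0,"az":0,"grip":255},{"tx":0,"ty":0,"tz":0,"ax":0,"ay":0,"az":0,"grip":255},{"tx":0,"ty":0,"tz":0,"ax":0,"ay":0,"az":0,"grip":255}], "squeeze": 25}}

```text
t: 14.05
tool_pos: [0.6541, -0.0272, 0.1019]
orientation: [0.0, -3.142, -0.0]
force: [0.4, 0.2, 0.1]
opening: 0.0301
```

Request:
{"op": "step_arm", "data": {"targets": [{"tx":0,"ty":0,"tz":-5,"ax":0,"ay":0,"az":0,"grip":255},{"tx":0,"ty":0,"tz":-15,"ax":0,"ay":0,"az":0,"grip":255},{"tx":0,"ty":0,"tz":-30,"ax":0,"ay":0,"az":0,"grip":255},{"tx":0,"ty":0,"tz":-35,"ax":0,"ay":0,"az":0,"grip":255},{"tx":0,"ty":0,"tz":-25,"ax":0,"ay":0,"az":0,"grip":255},{"tx":0,"ty":0,"tz":-10,"ax":0,"ay":0,"az":0,"grip":255},{"tx":0,"ty":0,"tz":0,"ax":0,"ay":0,"az":0,"grip":255}]}}

```text
t: 14.75
tool_pos: [0.6552, -0.0275, 0.2248]
orientation: [-0.0, 3.137, -0.001]
force: [0.3, 0.8, -2.0]
opening: 0.0299
```

```bash
python3 - <<'E'
from h import *
goto(.44,.31,.15,180)
s=cam('side');cv2.imwrite('pics/s6_s.png',cv2.resize(s['frame'][100:260,120:400],None,fx=2.8,fy=2.8,interpolation=cv2.INTER_CUBIC))
E
```

```text
t 14.8 q6 -1.69 pos [ 0.6552 -0.0275  0.2248] turn [-0.001  0.004  0.   ] shift now [215.5 337.5  73.7] world d [-215.2  337.5  -74.8] after-turn [215.2 337.5  74.8] open 0.0299 F [ 0.3  0.8 -2. ]
```

View pics/s6_s.png

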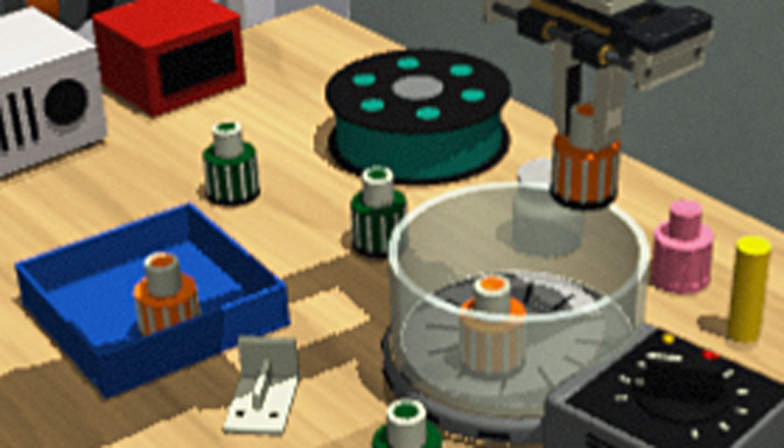

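Request:
{"op": "step_arm", "data": {"targets": [{"tx":11,"ty":17,"tz":0,"ax":0,"ay":0,"az":0,"grip":255},{"tx":21.5,"ty":33.5,"tz":0,"ax":0,"ay":0,"az":0,"grip":255},{"tx":21.5,"ty":33.5,"tz":0,"ax":0,"ay":0,"az":0,"grip":255},{"tx":21.5,"ty":33.5,"tz":0,"ax":0,"ay":0,"az":0,"grip":255},{"tx":21.5,"ty":33.5,"tz":0,"ax":0,"ay":0,"az":0,"grip":255},{"tx":21.5,"ty":33.5,"tz":0,"ax":0,"ay":0,"az":0,"grip":255},{"tx":21.5,"ty":33.5,"tz":0,"ax":0,"ay":0,"az":0,"grip":255},{"tx":21.5,"ty":33.5,"tz":0,"ax":0,"ay":0,"az":0,"grip":255},{"tx":21.5,"ty":33.5,"tz":0,"ax":0,"ay":0,"az":0,"grip":255},{"tx":21.5,"ty":33.5,"tz":0,"ax":0,"ay":0,"az":0,"grip":255},{"tx":11,"ty":19,"tz":0,"ax":0,"ay":0,"az":0,"grip":255},{"tx":0,"ty":0,"tz":25,"ax":0,"ay":0,"az":0,"grip":255},{"tx":0,"ty":0,"tz":35,"ax":0,"ay":0,"az":0,"grip":255},{"tx":0,"ty":0,"tz":0,"ax":0,"ay":0,"az":0,"grip":255},{"tx":0,"ty":0,"tz":0,"ax":0,"ay":0,"az":0,"grip":255}]}}

```text
t: 16.3
tool_pos: [0.4371, 0.3093, 0.1602]
orientation: [0.0, -3.138, 0.004]
force: [0.2, -0.4, -1.3]
opening: 0.0295
```

```bash
python3 - <<'E'
from h import *
goto(.44,.31,.0725,180)
s=cam('side');cv2.imwrite('pics/s7_s.png',cv2.resize(s['frame'][80:260,100:300],None,fx=3,fy=3,interpolation=cv2.INTER_CUBIC))
E
```

```text
t 16.3 q6 -1.05 pos [0.4371 0.3093 0.1602] turn [-0.002 -0.004  0.   ] shift now [-3.3  0.9 87.7] world d [  2.9   0.7 -87.7] after-turn [-2.9  0.7 87.7] open 0.0295 F [ 0.2 -0.4 -1.3]
```

View pics/s7_s.png

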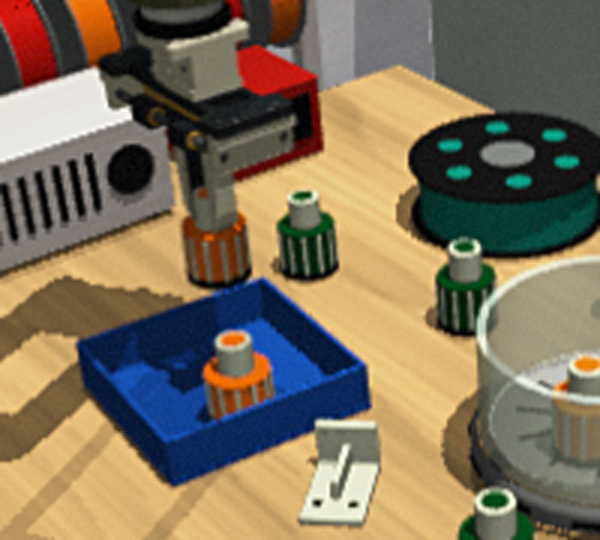

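Fine. Lower into the tray (target TCP z ≈ 0.0725).

Request:
{"op": "step_arm", "data": {"targets": [{"tx":-3,"ty":0,"tz":25,"ax":0,"ay":0,"az":0,"grip":255},{"tx":0,"ty":0,"tz":30,"ax":0,"ay":0,"az":0,"grip":255},{"tx":0,"ty":0,"tz":18,"ax":0,"ay":0,"az":0,"grip":255},{"tx":0,"ty":0,"tz":9,"ax":0,"ay":0,"az":0,"grip":255},{"tx":0,"ty":0,"tz":3,"ax":0,"ay":0,"az":0,"grip":255},{"tx":0,"ty":0,"tz":0,"ax":0,"ay":0,"az":0,"grip":255},{"tx":0,"ty":0,"tz":0,"ax":0,"ay":0,"az":0,"grip":255}]}}

```text
t: 17.05
tool_pos: [0.4426, 0.3107, 0.0786]
orientation: [-0.0, 3.139, 0.002]
force: [0.8, 0.0, -1.9]
opening: 0.0294
```

Request:
{"op": "step_arm", "data": {"targets": [{"tx":0,"ty":0,"tz":3,"ax":0,"ay":0,"az":0,"grip":255},{"tx":0,"ty":0,"tz":2,"ax":0,"ay":0,"az":0,"grip":255},{"tx":0,"ty":0,"tz":1,"ax":0,"ay":0,"az":0,"grip":255},{"tx":0,"ty":0,"tz":0,"ax":0,"ay":0,"az":0,"grip":255}]}}

```text
t: 17.45
tool_pos: [0.442, 0.3106, 0.0716]
orientation: [-0.0, 3.141, 0.001]
force: [-0.4, 1.2, 3.3]
opening: 0.0297
```

Request:
{"op": "step_arm", "data": {"targets": [{"tx":0,"ty":0,"tz":0,"ax":0,"ay":0,"az":0,"grip":110},{"tx":0,"ty":0,"tz":0,"ax":0,"ay":0,"az":0,"grip":110},{"tx":0,"ty":0,"tz":0,"ax":0,"ay":0,"az":0,"grip":110},{"tx":0,"ty":0,"tz":0,"ax":0,"ay":0,"az":0,"grip":110},{"tx":0,"ty":0,"tz":-10,"ax":0,"ay":0,"az":0,"grip":110},{"tx":0,"ty":0,"tz":-30,"ax":0,"ay":0,"az":0,"grip":90},{"tx":0,"ty":0,"tz":-40,"ax":0,"ay":0,"az":0,"grip":90},{"tx":0,"ty":0,"tz":-40,"ax":0,"ay":0,"az":0,"grip":90},{"tx":0,"ty":0,"tz":0,"ax":0,"ay":0,"az":0,"grip":90},{"tx":0,"ty":0,"tz":0,"ax":0,"ay":0,"az":0,"grip":90}]}}

```text
t: 18.45
tool_pos: [0.4424, 0.3107, 0.193]
orientation: [-0.0, 3.138, 0.003]
force: [-1.2, 0.3, -1.0]
opening: 0.0602
```

```bash
python3 - <<'E'
from h import *
goto(.5558,-.0273,.103,180)
s=cam('side');cv2.imwrite('pics/s8_s.png',cv2.resize(s['frame'][80:260,100:300],None,fx=3,fy=3,interpolation=cv2.INTER_CUBIC))
# far placed: grasp TCP x .6541 vs measured
for n in('top','side'):
    c=cam(n)
    for z in(.083,.113): print(n,z,[(d[0].tolist(),d[1].item(),d[2].tolist()) for d in discs(c,'o',z,18) if .34<d[2][0]<.6 and -.05<d[2][1]<.34 and d[1]<70])
E
```

```text
t 18.4 q6 -1.05 pos [0.4424 0.3107 0.193 ] turn [0.002 0.003 0.   ] shift now [-113.  -338.2   89.8] world d [ 113.4 -338.   -90. ] after-turn [-113.4 -338.    90. ] open 0.0602 F [-1.2  0.3 -1. ]
top 0.083 [([281.1, 194.4], 43, [0.5642, -0.0246]), ([217.8, 214.4], 19, [0.5082, 0.1434]), ([215.9, 250.6], 50, [0.412, 0.145]), ([184.0, 255.0], 45, [0.3997, 0.228])]
top 0.113 [([281.1, 194.4], 43, [0.5579, -0.0245]), ([217.8, 214.4], 19, [0.5034, 0.1386]), ([215.9, 250.6], 50, [0.41, 0.1402]), ([184.0, 255.0], 45, [0.3981, 0.2208])]
side 0.083 [([219.7, 190.8], 18, [0.4789, 0.1602]), ([238.1, 202.7], 34, [0.4804, 0.0885]), ([295.5, 201.0], 32, [0.585, 0.0035]), ([303.9, 209.8], 28, [0.5747, -0.0365]), ([288.8, 215.1], 20, [0.5349, -0.0291])]
side 0.113 [([219.7, 190.8], 18, [0.4528, 0.1201]), ([238.1, 202.7], 34, [0.4543, 0.0515]), ([295.5, 201.0], 32, [0.5545, -0.0299])]
```

View pics/s8_s.png

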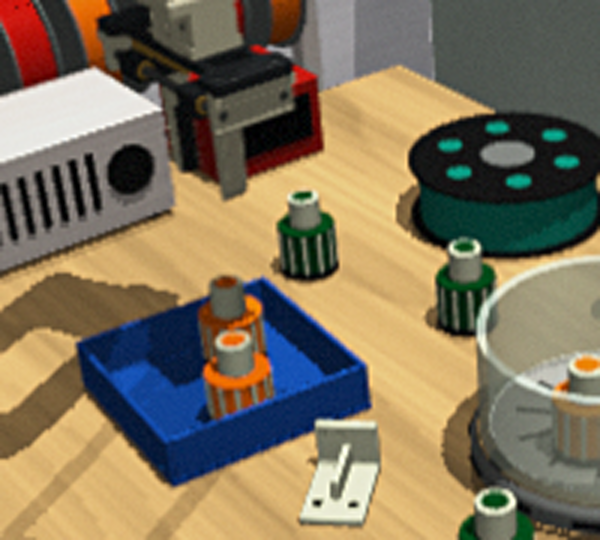

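Request:
{"op": "step_arm", "data": {"targets": [{"tx":-7,"ty":-19,"tz":0,"ax":0,"ay":0,"az":0,"grip":90},{"tx":-12.5,"ty":-38,"tz":0,"ax":0,"ay":0,"az":0,"grip":90},{"tx":-12.5,"ty":-38,"tz":0,"ax":0,"ay":0,"az":0,"grip":90},{"tx":-12.5,"ty":-38,"tz":0,"ax":0,"ay":0,"az":0,"grip":90},{"tx":-12.5,"ty":-38,"tz":0,"ax":0,"ay":0,"az":0,"grip":90},{"tx":-12.5,"ty":-38,"tz":0,"ax":0,"ay":0,"az":0,"grip":90},{"tx":-12.5,"ty":-38,"tz":0,"ax":0,"ay":0,"az":0,"grip":90},{"tx":-12.5,"ty":-38,"tz":0,"ax":0,"ay":0,"az":0,"grip":90},{"tx":-12.5,"ty":-38,"tz":0,"ax":0,"ay":0,"az":0,"grip":90},{"tx":-6.5,"ty":-15,"tz":0,"ax":0,"ay":0,"az":0,"grip":90},{"tx":0,"ty":0,"tz":15,"ax":0,"ay":0,"az":0,"grip":90},{"tx":0,"ty":0,"tz":20,"ax":0,"ay":0,"az":0,"grip":90},{"tx":0,"ty":0,"tz":0,"ax":0,"ay":0,"az":0,"grip":90},{"tx":0,"ty":0,"tz":0,"ax":0,"ay":0,"az":0,"grip":90}]}}

```text
t: 20.0
tool_pos: [0.5538, -0.0265, 0.1545]
orientation: [0.002, -3.139, -0.001]
force: [-0.2, -0.3, -0.2]
opening: 0.06
```

```bash
python3 - <<'E'
from h import *
goto(.5562,-.0272,.102,180)
E
```

```text
t 20.0 q6 -1.71 pos [ 0.5538 -0.0265  0.1545] turn [ 0.001 -0.003  0.001] shift now [-2.6 -0.8 52.5] world d [  2.4  -0.7 -52.5] after-turn [-2.4 -0.7 52.5] open 0.0600 F [-0.2 -0.3 -0.2]
```

Request:
{"op": "step_arm", "data": {"targets": [{"tx":-2,"ty":0,"tz":20,"ax":0,"ay":0,"az":0,"grip":90},{"tx":0,"ty":0,"tz":20,"ax":0,"ay":0,"az":0,"grip":90},{"tx":0,"ty":0,"tz":11,"ax":0,"ay":0,"az":0,"grip":90},{"tx":0,"ty":0,"tz":0,"ax":0,"ay":0,"az":0,"grip":90},{"tx":0,"ty":0,"tz":0,"ax":0,"ay":0,"az":0,"grip":90},{"tx":0,"ty":0,"tz":0,"ax":0,"ay":0,"az":0,"grip":160},{"tx":0,"ty":0,"tz":0,"ax":0,"ay":0,"az":0,"grip":160},{"tx":0,"ty":0,"tz":0,"ax":0,"ay":0,"az":0,"grip":255},{"tx":0,"ty":0,"tz":0,"ax":0,"ay":0,"az":0,"grip":255},{"tx":0,"ty":0,"tz":0,"ax":0,"ay":0,"az":0,"grip":255},{"tx":0,"ty":0,"tz":0,"ax":0,"ay":0,"az":0,"grip":255}], "squeeze": 25}}

```text
t: 21.1
tool_pos: [0.5573, -0.0277, 0.1052]
orientation: [-0.0, 3.141, 0.0]
force: [-0.9, 0.9, 1.8]
opening: 0.0296
```

Request:
{"op": "step_arm", "data": {"targets": [{"tx":0,"ty":0,"tz":-5,"ax":0,"ay":0,"az":0,"grip":255},{"tx":0,"ty":0,"tz":-15,"ax":0,"ay":0,"az":0,"grip":255},{"tx":0,"ty":0,"tz":-30,"ax":0,"ay":0,"az":0,"grip":255},{"tx":0,"ty":0,"tz":-35,"ax":0,"ay":0,"az":0,"grip":255},{"tx":0,"ty":0,"tz":-25,"ax":0,"ay":0,"az":0,"grip":255},{"tx":0,"ty":0,"tz":-10,"ax":0,"ay":0,"az":0,"grip":255},{"tx":0,"ty":0,"tz":0,"ax":0,"ay":0,"az":0,"grip":255}]}}

```text
t: 21.8
tool_pos: [0.5581, -0.028, 0.2273]
orientation: [-0.0, 3.138, -0.001]
force: [-0.1, -0.8, -2.0]
opening: 0.0298
```

```bash
python3 - <<'E'
from h import *
goto(.365,.31,.16,180)
c=cam('top'); s=cam('side')
cv2.imwrite('pics/s9.png',cv2.resize(s['frame'][80:270,220:400],None,fx=3,fy=3,interpolation=cv2.INTER_CUBIC))
E
```

```text
t 21.8 q6 -1.71 pos [ 0.5581 -0.028   0.2273] turn [-0.001  0.004  0.   ] shift now [193.3 338.1  66.3] world d [-193.1  338.   -67.3] after-turn [193.1 338.   67.3] open 0.0298 F [-0.1 -0.8 -2. ]
```

View pics/s9.png

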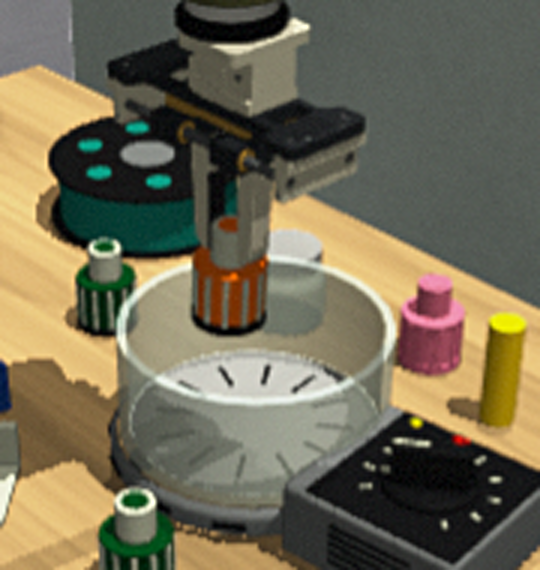

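Request:
{"op": "step_arm", "data": {"targets": [{"tx":10,"ty":17,"tz":0,"ax":0,"ay":0,"az":0,"grip":255},{"tx":19.3,"ty":33.8,"tz":0,"ax":0,"ay":0,"az":0,"grip":255},{"tx":19.3,"ty":33.8,"tz":0,"ax":0,"ay":0,"az":0,"grip":255},{"tx":19.3,"ty":33.8,"tz":0,"ax":0,"ay":0,"az":0,"grip":255},{"tx":19.3,"ty":33.8,"tz":0,"ax":0,"ay":0,"az":0,"grip":255},{"tx":19.3,"ty":33.8,"tz":0,"ax":0,"ay":0,"az":0,"grip":255},{"tx":19.3,"ty":33.8,"tz":0,"ax":0,"ay":0,"az":0,"grip":255},{"tx":19.3,"ty":33.8,"tz":0,"ax":0,"ay":0,"az":0,"grip":255},{"tx":19.3,"ty":33.8,"tz":0,"ax":0,"ay":0,"az":0,"grip":255},{"tx":19.3,"ty":33.8,"tz":0,"ax":0,"ay":0,"az":0,"grip":255},{"tx":9.3,"ty":16.8,"tz":0,"ax":0,"ay":0,"az":0,"grip":255},{"tx":0,"ty":0,"tz":25,"ax":0,"ay":0,"az":0,"grip":255},{"tx":0,"ty":0,"tz":35,"ax":0,"ay":0,"az":0,"grip":255},{"tx":0,"ty":0,"tz":0,"ax":0,"ay":0,"az":0,"grip":255},{"tx":0,"ty":0,"tz":0,"ax":0,"ay":0,"az":0,"grip":255},{"tx":0,"ty":0,"tz":0,"ax":0,"ay":0,"az":0,"grip":255}]}}

```text
t: 23.5
tool_pos: [0.3643, 0.3105, 0.1663]
orientation: [-0.0, 3.141, 0.001]
force: [-0.2, 0.5, -1.9]
opening: 0.0295
```

```bash
python3 - <<'E'
from h import *
goto(.365,.31,.0752,180)
E
```

```text
t 23.5 q6 -0.97 pos [0.3643 0.3105 0.1663] turn [0.001 0.001 0.   ] shift now [-0.6 -0.6 91.1] world d [  0.7  -0.5 -91.1] after-turn [-0.7 -0.5 91.1] open 0.0295 F [-0.2  0.5 -1.9]
```

Request:
{"op": "step_arm", "data": {"targets": [{"tx":0,"ty":0,"tz":20,"ax":0,"ay":0,"az":0,"grip":255},{"tx":0,"ty":0,"tz":30,"ax":0,"ay":0,"az":0,"grip":255},{"tx":0,"ty":0,"tz":22,"ax":0,"ay":0,"az":0,"grip":255},{"tx":0,"ty":0,"tz":10,"ax":0,"ay":0,"az":0,"grip":255},{"tx":0,"ty":0,"tz":4,"ax":0,"ay":0,"az":0,"grip":255},{"tx":0,"ty":0,"tz":0,"ax":0,"ay":0,"az":0,"grip":255},{"tx":0,"ty":0,"tz":0,"ax":0,"ay":0,"az":0,"grip":255},{"tx":0,"ty":0,"tz":2,"ax":0,"ay":0,"az":0,"grip":255},{"tx":0,"ty":0,"tz":0,"ax":0,"ay":0,"az":0,"grip":255}]}}

```text
t: 24.4
tool_pos: [0.3643, 0.3104, 0.0775]
orientation: [-0.0, 3.141, 0.001]
force: [-0.2, -0.4, -2.2]
opening: 0.0299
```

Request:
{"op": "step_arm", "data": {"targets": [{"tx":0,"ty":0,"tz":2,"ax":0,"ay":0,"az":0,"grip":255},{"tx":0,"ty":0,"tz":1,"ax":0,"ay":0,"az":0,"grip":255},{"tx":0,"ty":0,"tz":0,"ax":0,"ay":0,"az":0,"grip":255}]}}

```text
t: 24.7
tool_pos: [0.3646, 0.3109, 0.0747]
orientation: [-0.0, 3.14, 0.002]
force: [-0.8, 1.9, 3.5]
opening: 0.0292
```

Request:
{"op": "step_arm", "data": {"targets": [{"tx":0,"ty":0,"tz":0,"ax":0,"ay":0,"az":0,"grip":110},{"tx":0,"ty":0,"tz":0,"ax":0,"ay":0,"az":0,"grip":110},{"tx":0,"ty":0,"tz":0,"ax":0,"ay":0,"az":0,"grip":110},{"tx":0,"ty":0,"tz":0,"ax":0,"ay":0,"az":0,"grip":110},{"tx":0,"ty":0,"tz":-10,"ax":0,"ay":0,"az":0,"grip":110},{"tx":0,"ty":0,"tz":-30,"ax":0,"ay":0,"az":0,"grip":90},{"tx":0,"ty":0,"tz":-40,"ax":0,"ay":0,"az":0,"grip":60},{"tx":-18,"ty":7,"tz":-10,"ax":0,"ay":0,"az":0,"grip":60},{"tx":-35,"ty":15,"tz":0,"ax":0,"ay":0,"az":0,"grip":60},{"tx":-35,"ty":15,"tz":0,"ax":0,"ay":0,"az":0,"grip":60},{"tx":-35,"ty":15,"tz":0,"ax":0,"ay":0,"az":0,"grip":60},{"tx":-35,"ty":15,"tz":0,"ax":0,"ay":0,"az":0,"grip":60},{"tx":-35,"ty":15,"tz":0,"ax":0,"ay":0,"az":0,"grip":60},{"tx":-29,"ty":12,"tz":0,"ax":0,"ay":0,"az":0,"grip":60},{"tx":0,"ty":0,"tz":0,"ax":0,"ay":0,"az":0,"grip":60},{"tx":0,"ty":0,"tz":0,"ax":0,"ay":0,"az":0,"grip":60}]}}

```text
t: 26.3
tool_pos: [0.586, 0.404, 0.1635]
orientation: [-0.0, -3.14, 0.001]
force: [-0.2, -0.6, 0.1]
opening: 0.0712
```

```bash
python3 - <<'E'
from h import *
goto(.5871,.4044,.067,180)
s=cam('side');cv2.imwrite('pics/s10.png',s['frame'])
c=cam('top')
for n,q in (('top',c),('side',s)):
    print(n,[(d[0].tolist(),d[1].item(),d[2].tolist()) for d in discs(q,'g',.078,8) if .3<d[2][0]<.7 and d[1]<50 and d[2][1]>-.25])
E
```

```text
t 26.3 q6 -1.04 pos [0.586  0.404  0.1635] turn [-0.001 -0.001 -0.   ] shift now [-1.2  0.4 96.5] world d [  1.1   0.4 -96.5] after-turn [-1.1  0.4 96.5] open 0.0712 F [-0.2 -0.6  0.1]
top [([188.6, 166.8], 34, [0.6395, 0.2283]), ([298.1, 245.2], 37, [0.4288, -0.0708]), ([348.0, 245.5], 39, [0.4293, -0.2024])]
side [([249.5, 185.5], 10, [0.5525, 0.1369]), ([264.5, 246.3], 31, [0.4252, -0.075]), ([307.3, 276.9], 38, [0.4258, -0.2059]), ([295.0, 300.5], 10, [0.3633, -0.2387])]
```

View pics/s10.png

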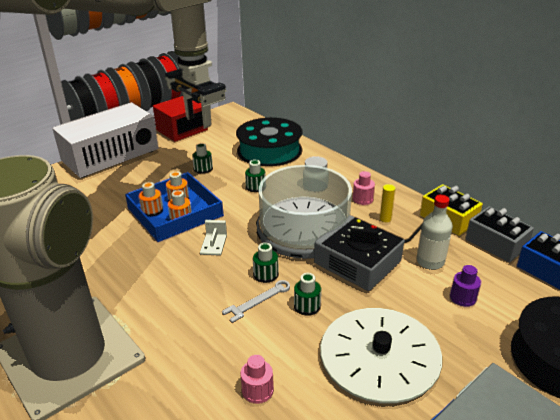

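Request:
{"op": "step_arm", "data": {"targets": [{"tx":-1,"ty":0,"tz":25,"ax":0,"ay":0,"az":0,"grip":60},{"tx":0,"ty":0,"tz":35,"ax":0,"ay":0,"az":0,"grip":60},{"tx":0,"ty":0,"tz":20,"ax":0,"ay":0,"az":0,"grip":60},{"tx":0,"ty":0,"tz":10,"ax":0,"ay":0,"az":0,"grip":60},{"tx":0,"ty":0,"tz":4,"ax":0,"ay":0,"az":0,"grip":60},{"tx":0,"ty":0,"tz":0,"ax":0,"ay":0,"az":0,"grip":60},{"tx":0,"ty":0,"tz":0,"ax":0,"ay":0,"az":0,"grip":60}]}}

```text
t: 27.1
tool_pos: [0.5878, 0.4048, 0.0721]
orientation: [-0.0, 3.139, 0.002]
force: [-0.2, -0.7, 0.5]
opening: 0.0708
```

```bash
python3 - <<'E'
from h import *
goto(.5871,.4044,.067,180)
s=cam('side');cv2.imwrite('pics/s11.png',cv2.resize(s['frame'][90:190,150:250],None,fx=5,fy=5,interpolation=cv2.INTER_CUBIC))
E
```

```text
t 27.1 q6 -1.04 pos [0.5878 0.4048 0.0721] turn [0.001 0.002 0.   ] shift now [ 0.7 -0.4  5.1] world d [-0.7 -0.4 -5.1] after-turn [ 0.7 -0.4  5.1] open 0.0708 F [-0.2 -0.7  0.5]
```

View pics/s11.png

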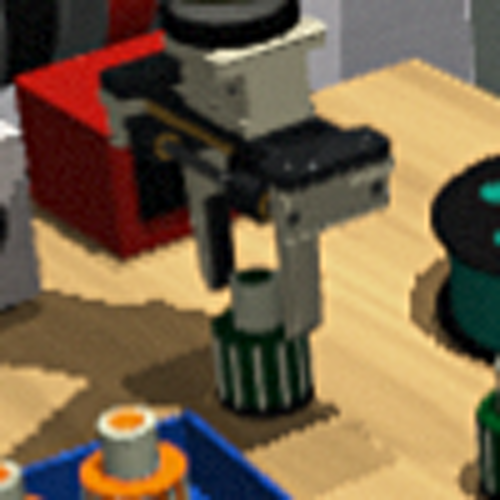

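Request:
{"op": "step_arm", "data": {"targets": [{"tx":0,"ty":-1,"tz":4,"ax":0,"ay":0,"az":0,"grip":90},{"tx":0,"ty":0,"tz":0,"ax":0,"ay":0,"az":0,"grip":130},{"tx":0,"ty":0,"tz":0,"ax":0,"ay":0,"az":0,"grip":160},{"tx":0,"ty":0,"tz":0,"ax":0,"ay":0,"az":0,"grip":180},{"tx":0,"ty":0,"tz":0,"ax":0,"ay":0,"az":0,"grip":255},{"tx":0,"ty":0,"tz":0,"ax":0,"ay":0,"az":0,"grip":255},{"tx":0,"ty":0,"tz":0,"ax":0,"ay":0,"az":0,"grip":255},{"tx":0,"ty":0,"tz":0,"ax":0,"ay":0,"az":0,"grip":255}], "squeeze": 25}}

```text
t: 27.95
tool_pos: [0.587, 0.4034, 0.0661]
orientation: [-0.0, 3.141, 0.0]
force: [-0.3, 1.0, 0.1]
opening: 0.0296
```

Request:
{"op": "step_arm", "data": {"targets": [{"tx":0,"ty":0,"tz":-5,"ax":0,"ay":0,"az":0,"grip":255},{"tx":0,"ty":0,"tz":-15,"ax":0,"ay":0,"az":0,"grip":255},{"tx":0,"ty":0,"tz":-35,"ax":0,"ay":0,"az":0,"grip":255},{"tx":0,"ty":0,"tz":-40,"ax":0,"ay":0,"az":0,"grip":255},{"tx":0,"ty":0,"tz":-40,"ax":0,"ay":0,"az":0,"grip":255},{"tx":0,"ty":0,"tz":-25,"ax":0,"ay":0,"az":0,"grip":255},{"tx":0,"ty":0,"tz":0,"ax":0,"ay":0,"az":0,"grip":255}]}}

```text
t: 28.65
tool_pos: [0.5894, 0.4045, 0.2339]
orientation: [-0.0, 3.132, 0.008]
force: [0.5, 0.6, -0.3]
opening: 0.0297
```

```bash
python3 - <<'E'
from h import *
c=cam('top'); s=cam('side')
f=(255*(c['frame']/255.)**0.55).astype('uint8')
cv2.imwrite('pics/d_t.png',cv2.resize(f[130:235,225:330],None,fx=7,fy=7,interpolation=cv2.INTER_CUBIC)[:600])
cv2.imwrite('pics/d_s.png',cv2.resize(s['frame'][160:245,250:362],None,fx=7,fy=7,interpolation=cv2.INTER_CUBIC))
cv2.imwrite('pics/d_c.png',cv2.resize(s['frame'][100:260,120:320],None,fx=3,fy=3,interpolation=cv2.INTER_CUBIC))
E
```

```text
(no output)
```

View pics/d_s.png

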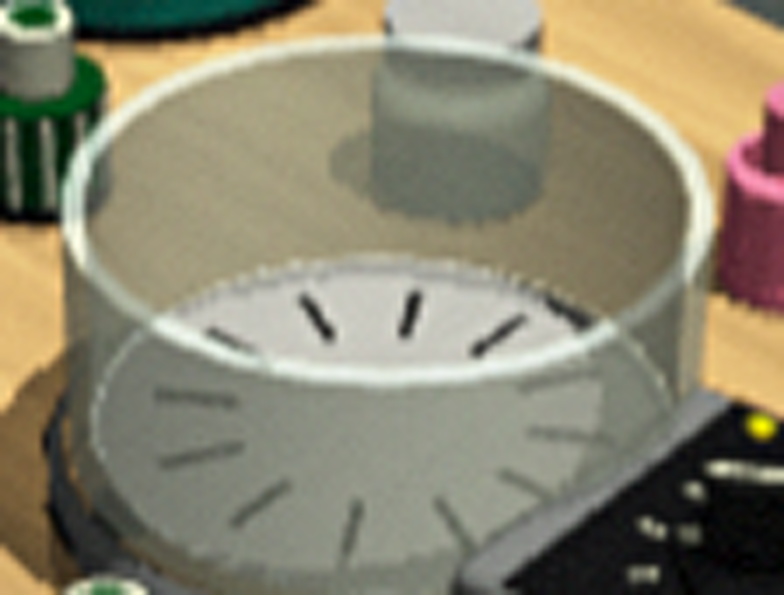

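View pics/d_t.png

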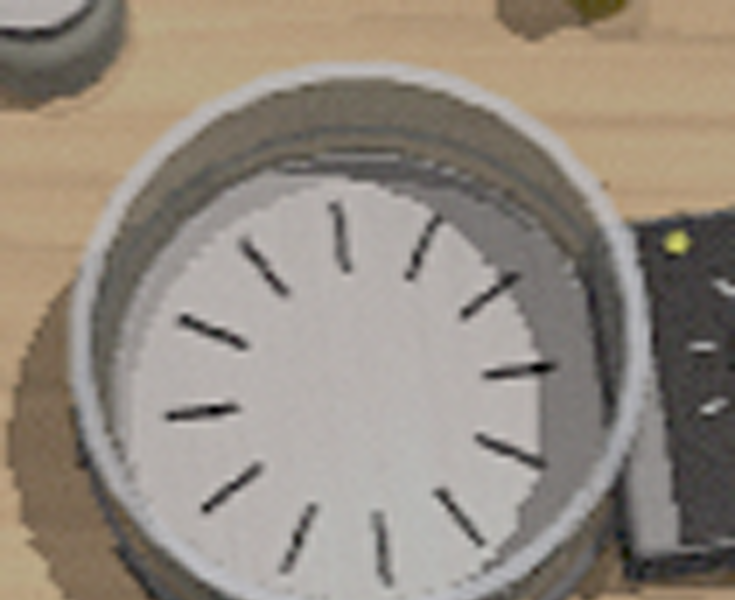

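View pics/d_c.png

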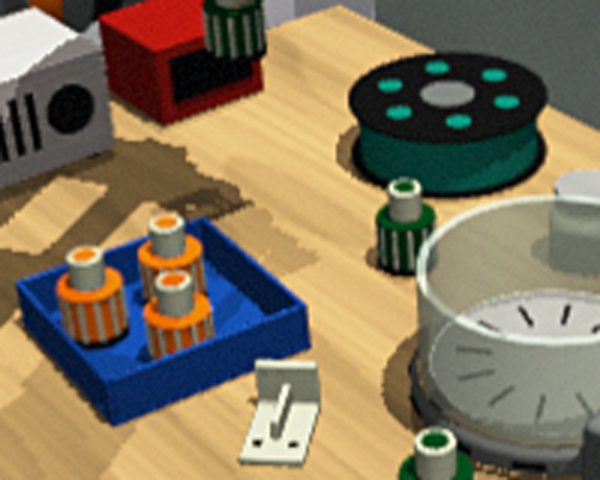

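```bash
python3 - <<'E'
from h import *
from scipy.optimize import least_squares
c=cam('top'); s=cam('side')
def cast(cm,o,S,pts,z): return np.array([px2pt(cm,o[0]+(x+.5)/S-.5,o[1]+(y+.5)/S-.5,z)[:2] for x,y in pts])
def circ(P): 
    r=least_squares(lambda p:np.hypot(P[:,0]-p[0],P[:,1]-p[1])-p[2],[.595,-.01,.104]); return r.x.round(4),np.abs(r.fun).max().round(4)
t=[(342,238),(381,548),(265,267),(461,516),(212,331),(510,451),(203,411),(518,369),(232,488),(490,296),(299,538),(424,247)]
P=cast(c,(225,130),7,t,.035); print('floor top',P.mean(0).round(4),circ(P))
u=[(316,317),(410,313),(237,340),(196,397),(202,455),(259,505),(352,530),(455,523),(568,436),(560,383),(498,336)]
P=cast(s,(250,160),7,u,.035); print('floor side',circ(P))
print('rim side',circ(cast(s,(250,160),7,[(73,210),(703,215),(385,43),(395,375),(170,325),(620,318),(640,110),(140,115)],.125)))
print('rim top',circ(cast(c,(225,130),7,[(350,70),(82,340),(637,340),(165,160),(560,155),(150,510),(590,490)],.125)))
goto(.5955+.038,-.013-.038,.22,180)
E
```

```text
floor top [ 0.6    -0.0106] (array([ 0.6   , -0.0105,  0.0647]), np.float64(0.0008))
floor side (array([ 0.5961, -0.014 ,  0.065 ]), np.float64(0.0026))
rim side (array([ 0.5956, -0.0179,  0.1016]), np.float64(0.0025))
rim top (array([ 0.5996, -0.0115,  0.102 ]), np.float64(0.0019))
t 28.9 q6 -1.04 pos [0.586  0.4026 0.2236] turn [-0.002 -0.003  0.   ] shift now [ -47.4 -453.6    4.3] world d [  47.5 -453.6   -3.6] after-turn [ -47.5 -453.6    3.6] open 0.0293 F [ 0.1 -0.5 -2.9]
```

Request:
{"op": "step_arm", "data": {"targets": [{"tx":-2,"ty":-18,"tz":0,"ax":0,"ay":0,"az":0,"grip":255},{"tx":-4.4,"ty":-38,"tz":0,"ax":0,"ay":0,"az":0,"grip":255},{"tx":-4.4,"ty":-38,"tz":0,"ax":0,"ay":0,"az":0,"grip":255},{"tx":-4.4,"ty":-38,"tz":0,"ax":0,"ay":0,"az":0,"grip":255},{"tx":-4.4,"ty":-38,"tz":0,"ax":0,"ay":0,"az":0,"grip":255},{"tx":-4.4,"ty":-38,"tz":0,"ax":0,"ay":0,"az":0,"grip":255},{"tx":-4.4,"ty":-38,"tz":0,"ax":0,"ay":0,"az":0,"grip":255},{"tx":-4.4,"ty":-38,"tz":0,"ax":0,"ay":0,"az":0,"grip":255},{"tx":-4.4,"ty":-38,"tz":0,"ax":0,"ay":0,"az":0,"grip":255},{"tx":-4.4,"ty":-38,"tz":0,"ax":0,"ay":0,"az":0,"grip":255},{"tx":-4.4,"ty":-38,"tz":0,"ax":0,"ay":0,"az":0,"grip":255},{"tx":-4,"ty":-38,"tz":0,"ax":0,"ay":0,"az":0,"grip":255},{"tx":0,"ty":-18,"tz":0,"ax":0,"ay":0,"az":0,"grip":255},{"tx":0,"ty":0,"tz":0,"ax":0,"ay":0,"az":0,"grip":255},{"tx":0,"ty":0,"tz":0,"ax":0,"ay":0,"az":0,"grip":255}]}}

```text
t: 30.35
tool_pos: [0.6363, -0.0502, 0.2245]
orientation: [-0.001, -3.139, -0.002]
force: [-0.6, 0.8, -1.3]
opening: 0.0298
```

```bash
python3 - <<'E'
from h import *
goto(.636,-.0515,.1015,180)
s=cam('side');cv2.imwrite('pics/s12.png',cv2.resize(s['frame'][80:270,220:400],None,fx=3,fy=3,interpolation=cv2.INTER_CUBIC))
c=cam('top');f=(255*(c['frame']/255.)**0.55).astype('uint8');cv2.imwrite('pics/s12t.png',cv2.resize(f[100:270,200:400],None,fx=3,fy=3,interpolation=cv2.INTER_CUBIC))
E
```

```text
t 30.4 q6 -1.73 pos [ 0.6363 -0.0502  0.2245] turn [ 0.001 -0.002 -0.   ] shift now [ 1.00e-01 -1.40e+00  1.23e+02] world d [  -0.3   -1.3 -123. ] after-turn [  0.3  -1.3 123. ] open 0.0298 F [-0.6  0.8 -1.3]
```

View pics/s12.png

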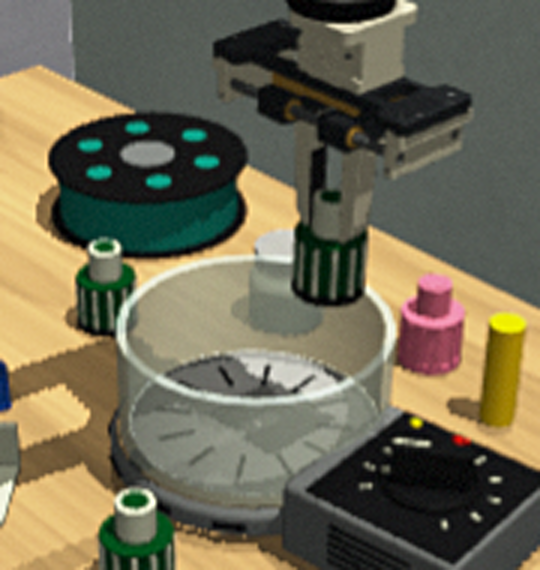

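Request:
{"op": "step_arm", "data": {"targets": [{"tx":0,"ty":-1,"tz":20,"ax":0,"ay":0,"az":0,"grip":255},{"tx":0,"ty":0,"tz":35,"ax":0,"ay":0,"az":0,"grip":255},{"tx":0,"ty":0,"tz":30,"ax":0,"ay":0,"az":0,"grip":255},{"tx":0,"ty":0,"tz":18,"ax":0,"ay":0,"az":0,"grip":255},{"tx":0,"ty":0,"tz":8,"ax":0,"ay":0,"az":0,"grip":255},{"tx":0,"ty":0,"tz":4,"ax":0,"ay":0,"az":0,"grip":255},{"tx":0,"ty":0,"tz":0,"ax":0,"ay":0,"az":0,"grip":255},{"tx":0,"ty":0,"tz":0,"ax":0,"ay":0,"az":0,"grip":255}]}}

```text
t: 31.25
tool_pos: [0.638, -0.0516, 0.1125]
orientation: [-0.001, 3.139, -0.001]
force: [0.3, 0.3, -1.8]
opening: 0.0294
```

Request:
{"op": "step_arm", "data": {"targets": [{"tx":0,"ty":0,"tz":4,"ax":0,"ay":0,"az":0,"grip":255},{"tx":0,"ty":0,"tz":3,"ax":0,"ay":0,"az":0,"grip":255},{"tx":0,"ty":0,"tz":2,"ax":0,"ay":0,"az":0,"grip":255},{"tx":0,"ty":0,"tz":0,"ax":0,"ay":0,"az":0,"grip":255},{"tx":0,"ty":0,"tz":0,"ax":0,"ay":0,"az":0,"grip":255}]}}

```text
t: 31.75
tool_pos: [0.6369, -0.0518, 0.1018]
orientation: [0.0, -3.141, -0.0]
force: [0.9, -0.3, -1.9]
opening: 0.0299
```

Request:
{"op": "step_arm", "data": {"targets": [{"tx":0,"ty":0,"tz":1,"ax":0,"ay":0,"az":0,"grip":255},{"tx":0,"ty":0,"tz":0.5,"ax":0,"ay":0,"az":0,"grip":255},{"tx":0,"ty":0,"tz":0,"ax":0,"ay":0,"az":0,"grip":255}]}}

```text
t: 32.05
tool_pos: [0.6374, -0.0518, 0.1009]
orientation: [-0.0, 3.141, -0.0]
force: [0.5, -0.2, 0.9]
opening: 0.0298
```

Request:
{"op": "step_arm", "data": {"targets": [{"tx":0,"ty":0,"tz":0,"ax":0,"ay":0,"az":0,"grip":120},{"tx":0,"ty":0,"tz":0,"ax":0,"ay":0,"az":0,"grip":120},{"tx":0,"ty":0,"tz":0,"ax":0,"ay":0,"az":0,"grip":120},{"tx":0,"ty":0,"tz":0,"ax":0,"ay":0,"az":0,"grip":120},{"tx":0,"ty":0,"tz":-10,"ax":0,"ay":0,"az":0,"grip":120},{"tx":0,"ty":0,"tz":-30,"ax":0,"ay":0,"az":0,"grip":120},{"tx":0,"ty":0,"tz":-30,"ax":0,"ay":0,"az":0,"grip":120},{"tx":0,"ty":15,"tz":-20,"ax":0,"ay":0,"az":0,"grip":80},{"tx":0,"ty":38,"tz":0,"ax":0,"ay":0,"az":0,"grip":80},{"tx":0,"ty":38,"tz":0,"ax":0,"ay":0,"az":0,"grip":80},{"tx":0,"ty":38,"tz":0,"ax":0,"ay":0,"az":0,"grip":80},{"tx":0,"ty":38,"tz":0,"ax":0,"ay":0,"az":0,"grip":80},{"tx":0,"ty":38,"tz":0,"ax":0,"ay":0,"az":0,"grip":80},{"tx":0,"ty":38,"tz":0,"ax":0,"ay":0,"az":0,"grip":80},{"tx":0,"ty":35,"tz":10,"ax":0,"ay":0,"az":0,"grip":80},{"tx":0,"ty":0,"tz":20,"ax":0,"ay":0,"az":0,"grip":80},{"tx":0,"ty":0,"tz":0,"ax":0,"ay":0,"az":0,"grip":80},{"tx":0,"ty":0,"tz":0,"ax":0,"ay":0,"az":0,"grip":80}]}}

```text
t: 33.85
tool_pos: [0.6367, 0.2258, 0.1606]
orientation: [0.0, -3.141, 0.001]
force: [0.4, -0.0, 0.9]
opening: 0.064
```

```bash
python3 - <<'E'
from h import *
goto(.638,.2260,.067,180)
s=cam('side');cv2.imwrite('pics/s13.png',cv2.resize(s['frame'][80:280,180:400],None,fx=3,fy=3,interpolation=cv2.INTER_CUBIC))
E
```

```text
t 33.9 q6 -1.31 pos [0.6367 0.2258 0.1606] turn [-0.001 -0.001  0.   ] shift now [-1.4  0.2 93.6] world d [  1.3   0.2 -93.6] after-turn [-1.3  0.2 93.6] open 0.0640 F [ 0.4 -0.   0.9]
```

View pics/s13.png

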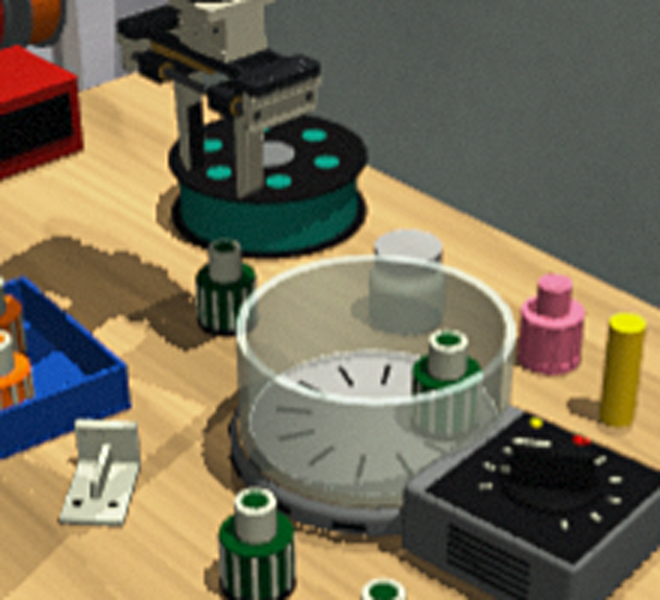

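Request:
{"op": "step_arm", "data": {"targets": [{"tx":-1,"ty":0,"tz":25,"ax":0,"ay":0,"az":0,"grip":80},{"tx":0,"ty":0,"tz":30,"ax":0,"ay":0,"az":0,"grip":80},{"tx":0,"ty":0,"tz":20,"ax":0,"ay":0,"az":0,"grip":80},{"tx":0,"ty":0,"tz":10,"ax":0,"ay":0,"az":0,"grip":80},{"tx":0,"ty":0,"tz":6,"ax":0,"ay":0,"az":0,"grip":80},{"tx":0,"ty":0,"tz":0,"ax":0,"ay":0,"az":0,"grip":80},{"tx":0,"ty":0,"tz":0,"ax":0,"ay":0,"az":0,"grip":80}]}}

```text
t: 34.6
tool_pos: [0.639, 0.2263, 0.0711]
orientation: [0.0, 3.139, 0.001]
force: [0.2, 0.5, 0.8]
opening: 0.0636
```

```bash
python3 - <<'E'
from h import *
goto(.638,.2260,.067,180)
s=cam('side');cv2.imwrite('pics/s14.png',cv2.resize(s['frame'][110:210,200:300],None,fx=5,fy=5,interpolation=cv2.INTER_CUBIC))
E
```

```text
t 34.6 q6 -1.31 pos [0.639  0.2263 0.0711] turn [ 0.001  0.002 -0.   ] shift now [ 1.  -0.3  4.1] world d [-1.  -0.3 -4.1] after-turn [ 1.  -0.3  4.1] open 0.0636 F [0.2 0.5 0.8]
```

View pics/s14.png

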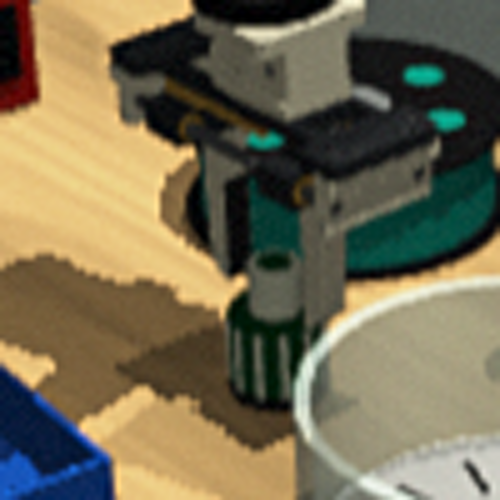

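Request:
{"op": "step_arm", "data": {"targets": [{"tx":1,"ty":0,"tz":3,"ax":0,"ay":0,"az":0,"grip":90},{"tx":0,"ty":0,"tz":0,"ax":0,"ay":0,"az":0,"grip":130},{"tx":0,"ty":0,"tz":0,"ax":0,"ay":0,"az":0,"grip":160},{"tx":0,"ty":0,"tz":0,"ax":0,"ay":0,"az":0,"grip":255},{"tx":0,"ty":0,"tz":0,"ax":0,"ay":0,"az":0,"grip":255},{"tx":0,"ty":0,"tz":0,"ax":0,"ay":0,"az":0,"grip":255},{"tx":0,"ty":0,"tz":0,"ax":0,"ay":0,"az":0,"grip":255}], "squeeze": 25}}

```text
t: 35.35
tool_pos: [0.637, 0.2263, 0.0664]
orientation: [0.0, -3.142, -0.0]
force: [0.3, 0.7, -0.0]
opening: 0.0301
```

Request:
{"op": "step_arm", "data": {"targets": [{"tx":0,"ty":0,"tz":-5,"ax":0,"ay":0,"az":0,"grip":255},{"tx":0,"ty":0,"tz":-15,"ax":0,"ay":0,"az":0,"grip":255},{"tx":0,"ty":0,"tz":-35,"ax":0,"ay":0,"az":0,"grip":255},{"tx":0,"ty":0,"tz":-40,"ax":0,"ay":0,"az":0,"grip":255},{"tx":0,"ty":0,"tz":-35,"ax":0,"ay":0,"az":0,"grip":255},{"tx":0,"ty":0,"tz":-22,"ax":0,"ay":0,"az":0,"grip":255},{"tx":0,"ty":0,"tz":0,"ax":0,"ay":0,"az":0,"grip":255},{"tx":0,"ty":0,"tz":0,"ax":0,"ay":0,"az":0,"grip":255}]}}

```text
t: 36.15
tool_pos: [0.6372, 0.2262, 0.2189]
orientation: [-0.0, 3.14, 0.001]
force: [0.1, -0.4, -2.0]
opening: 0.0298
```

```bash
python3 - <<'E'
from h import *
goto(.636,.0245,.102,180)
E
```

```text
t 36.1 q6 -1.31 pos [0.6372 0.2262 0.2189] turn [0.    0.001 0.   ] shift now [   1.4 -201.8  116.9] world d [  -1.2 -201.7 -116.9] after-turn [   1.2 -201.7  116.9] open 0.0298 F [ 0.1 -0.4 -2. ]
```

Request:
{"op": "step_arm", "data": {"targets": [{"tx":0,"ty":-16,"tz":0,"ax":0,"ay":0,"az":0,"grip":255},{"tx":0,"ty":-34,"tz":0,"ax":0,"ay":0,"az":0,"grip":255},{"tx":0,"ty":-34,"tz":0,"ax":0,"ay":0,"az":0,"grip":255},{"tx":0,"ty":-34,"tz":0,"ax":0,"ay":0,"az":0,"grip":255},{"tx":0,"ty":-34,"tz":0,"ax":0,"ay":0,"az":0,"grip":255},{"tx":0,"ty":-34,"tz":0,"ax":0,"ay":0,"az":0,"grip":255},{"tx":1,"ty":-16,"tz":0,"ax":0,"ay":0,"az":0,"grip":255},{"tx":0,"ty":0,"tz":0,"ax":0,"ay":0,"az":0,"grip":255},{"tx":0,"ty":0,"tz":0,"ax":0,"ay":0,"az":0,"grip":255}]}}

```text
t: 37.05
tool_pos: [0.6354, 0.0242, 0.2173]
orientation: [-0.001, -3.14, -0.001]
force: [0.7, 0.6, -0.3]
opening: 0.0295
```

```bash
python3 - <<'E'
from h import *
goto(.636,.0245,.1014,180)
s=cam('side');cv2.imwrite('pics/s15.png',cv2.resize(s['frame'][80:270,220:400],None,fx=3,fy=3,interpolation=cv2.INTER_CUBIC))
E
```

```text
t 37.0 q6 -1.61 pos [0.6354 0.0242 0.2173] turn [ 0.001 -0.002 -0.001] shift now [ -0.8   0.2 115.9] world d [   0.6    0.3 -115.9] after-turn [ -0.6   0.3 115.9] open 0.0295 F [ 0.7  0.6 -0.3]
```

View pics/s15.png

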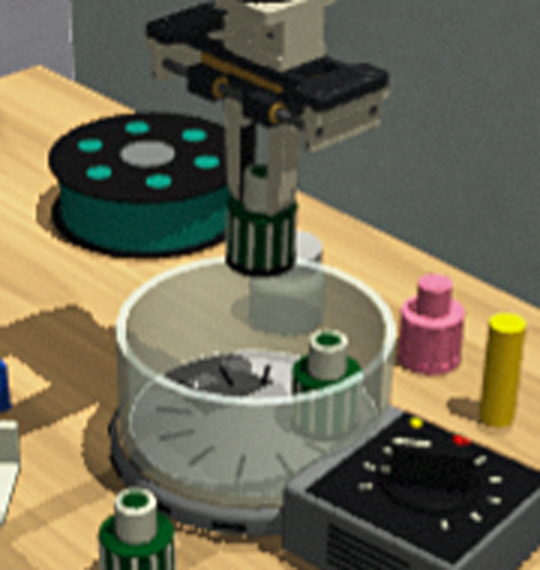

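Request:
{"op": "step_arm", "data": {"targets": [{"tx":0,"ty":0,"tz":20,"ax":0,"ay":0,"az":0,"grip":255},{"tx":0,"ty":0,"tz":35,"ax":0,"ay":0,"az":0,"grip":255},{"tx":0,"ty":0,"tz":30,"ax":0,"ay":0,"az":0,"grip":255},{"tx":0,"ty":0,"tz":16,"ax":0,"ay":0,"az":0,"grip":255},{"tx":0,"ty":0,"tz":8,"ax":0,"ay":0,"az":0,"grip":255},{"tx":0,"ty":0,"tz":3,"ax":0,"ay":0,"az":0,"grip":255},{"tx":0,"ty":0,"tz":2,"ax":0,"ay":0,"az":0,"grip":255},{"tx":0,"ty":0,"tz":0,"ax":0,"ay":0,"az":0,"grip":255},{"tx":0,"ty":0,"tz":0,"ax":0,"ay":0,"az":0,"grip":255}]}}

```text
t: 38.0
tool_pos: [0.6369, 0.0241, 0.1059]
orientation: [-0.0, 3.139, -0.0]
force: [1.1, -0.4, -1.4]
opening: 0.0296
```

Request:
{"op": "step_arm", "data": {"targets": [{"tx":0,"ty":0,"tz":2,"ax":0,"ay":0,"az":0,"grip":255},{"tx":0,"ty":0,"tz":1,"ax":0,"ay":0,"az":0,"grip":255},{"tx":0,"ty":0,"tz":0,"ax":0,"ay":0,"az":0,"grip":255}]}}

```text
t: 38.3
tool_pos: [0.636, 0.0242, 0.1014]
orientation: [-0.0, 3.142, -0.0]
force: [-0.7, 0.9, -0.0]
opening: 0.0294
```

Request:
{"op": "step_arm", "data": {"targets": [{"tx":0,"ty":0,"tz":0.7,"ax":0,"ay":0,"az":0,"grip":255},{"tx":0,"ty":0,"tz":0,"ax":0,"ay":0,"az":0,"grip":120},{"tx":0,"ty":0,"tz":0,"ax":0,"ay":0,"az":0,"grip":120},{"tx":0,"ty":0,"tz":0,"ax":0,"ay":0,"az":0,"grip":120},{"tx":0,"ty":0,"tz":0,"ax":0,"ay":0,"az":0,"grip":120},{"tx":0,"ty":0,"tz":-10,"ax":0,"ay":0,"az":0,"grip":120},{"tx":0,"ty":0,"tz":-30,"ax":0,"ay":0,"az":0,"grip":120},{"tx":0,"ty":0,"tz":-30,"ax":0,"ay":0,"az":0,"grip":120},{"tx":15,"ty":-7,"tz":-20,"ax":0,"ay":0,"az":0,"grip":80},{"tx":34,"ty":-16,"tz":0,"ax":0,"ay":0,"az":0,"grip":80},{"tx":34,"ty":-16,"tz":0,"ax":0,"ay":0,"az":0,"grip":80},{"tx":34,"ty":-16,"tz":0,"ax":0,"ay":0,"az":0,"grip":80},{"tx":34,"ty":-16,"tz":0,"ax":0,"ay":0,"az":0,"grip":80},{"tx":34,"ty":-16,"tz":0,"ax":0,"ay":0,"az":0,"grip":80},{"tx":24,"ty":-10,"tz":0,"ax":0,"ay":0,"az":0,"grip":80},{"tx":0,"ty":0,"tz":25,"ax":0,"ay":0,"az":0,"grip":80},{"tx":0,"ty":0,"tz":15,"ax":0,"ay":0,"az":0,"grip":80},{"tx":0,"ty":0,"tz":0,"ax":0,"ay":0,"az":0,"grip":80},{"tx":0,"ty":0,"tz":0,"ax":0,"ay":0,"az":0,"grip":80}]}}

```text
t: 40.2
tool_pos: [0.4272, -0.0729, 0.1516]
orientation: [-0.0, 3.141, -0.0]
force: [0.7, -0.3, -0.4]
opening: 0.0639
```

```bash
python3 - <<'E'
from h import *
goto(.4271,-.0729,.067,180)
s=cam('side');cv2.imwrite('pics/s16.png',cv2.resize(s['frame'][130:330,190:400],None,fx=3,fy=3,interpolation=cv2.INTER_CUBIC))
print([(d[0].tolist(),d[2].tolist()) for d in discs(s,'g',.078,8,60) if .35<d[2][0]<.5])
E
```

```text
t 40.2 q6 -1.86 pos [ 0.4272 -0.0729  0.1516] turn [-0.  0.  0.] shift now [ 0.2 -0.  84.6] world d [ -0.1  -0.  -84.6] after-turn [ 0.1 -0.  84.6] open 0.0639 F [ 0.7 -0.3 -0.4]
[([264.3, 246.3], [0.4248, -0.0747]), ([307.3, 276.9], [0.4258, -0.2059])]
```

View pics/s16.png

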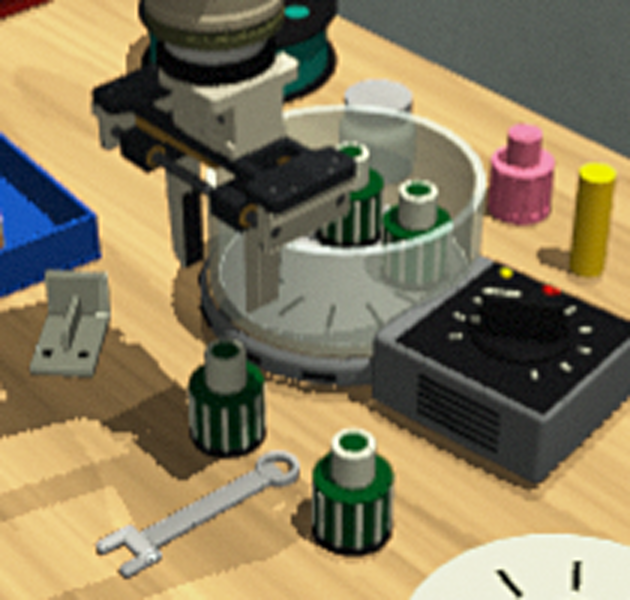

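Request:
{"op": "step_arm", "data": {"targets": [{"tx":0,"ty":0,"tz":20,"ax":0,"ay":0,"az":0,"grip":80},{"tx":0,"ty":0,"tz":30,"ax":0,"ay":0,"az":0,"grip":80},{"tx":0,"ty":0,"tz":20,"ax":0,"ay":0,"az":0,"grip":80},{"tx":0,"ty":0,"tz":10,"ax":0,"ay":0,"az":0,"grip":80},{"tx":0,"ty":0,"tz":4,"ax":0,"ay":0,"az":0,"grip":80},{"tx":0,"ty":0,"tz":0,"ax":0,"ay":0,"az":0,"grip":100},{"tx":0,"ty":0,"tz":0,"ax":0,"ay":0,"az":0,"grip":140},{"tx":0,"ty":0,"tz":0,"ax":0,"ay":0,"az":0,"grip":160},{"tx":0,"ty":0,"tz":0,"ax":0,"ay":0,"az":0,"grip":255},{"tx":0,"ty":0,"tz":0,"ax":0,"ay":0,"az":0,"grip":255},{"tx":0,"ty":0,"tz":0,"ax":0,"ay":0,"az":0,"grip":255},{"tx":0,"ty":0,"tz":0,"ax":0,"ay":0,"az":0,"grip":255}], "squeeze": 25}}

```text
t: 41.45
tool_pos: [0.4274, -0.0728, 0.0671]
orientation: [-0.0, 3.141, -0.0]
force: [-0.4, 1.8, 2.6]
opening: 0.0299
```

Request:
{"op": "step_arm", "data": {"targets": [{"tx":0,"ty":0,"tz":-5,"ax":0,"ay":0,"az":0,"grip":255},{"tx":0,"ty":0,"tz":-15,"ax":0,"ay":0,"az":0,"grip":255},{"tx":0,"ty":0,"tz":-35,"ax":0,"ay":0,"az":0,"grip":255},{"tx":0,"ty":0,"tz":-40,"ax":0,"ay":0,"az":0,"grip":255},{"tx":0,"ty":0,"tz":-35,"ax":0,"ay":0,"az":0,"grip":255},{"tx":0,"ty":0,"tz":-25,"ax":0,"ay":0,"az":0,"grip":255},{"tx":0,"ty":0,"tz":0,"ax":0,"ay":0,"az":0,"grip":255},{"tx":-13,"ty":10,"tz":0,"ax":0,"ay":0,"az":0,"grip":255},{"tx":-27,"ty":20,"tz":0,"ax":0,"ay":0,"az":0,"grip":255},{"tx":-27,"ty":20,"tz":0,"ax":0,"ay":0,"az":0,"grip":255},{"tx":-27,"ty":20,"tz":0,"ax":0,"ay":0,"az":0,"grip":255},{"tx":-26,"ty":18,"tz":0,"ax":0,"ay":0,"az":0,"grip":255},{"tx":-13,"ty":9,"tz":0,"ax":0,"ay":0,"az":0,"grip":255},{"tx":0,"ty":0,"tz":0,"ax":0,"ay":0,"az":0,"grip":255},{"tx":0,"ty":0,"tz":0,"ax":0,"ay":0,"az":0,"grip":255}]}}

```text
t: 42.95
tool_pos: [0.5589, 0.0241, 0.2198]
orientation: [0.001, -3.138, 0.0]
force: [0.4, -0.4, -2.0]
opening: 0.03
```

```bash
python3 - <<'E'
from h import *
goto(.56,.0245,.1021,180)
s=cam('side');cv2.imwrite('pics/s17.png',cv2.resize(s['frame'][80:270,220:400],None,fx=3,fy=3,interpolation=cv2.INTER_CUBIC))
E
```

```text
t 43.0 q6 -1.62 pos [0.5589 0.0241 0.2198] turn [-0.    -0.003  0.001] shift now [ -1.5   0.5 117.7] world d [   1.1    0.4 -117.7] after-turn [ -1.1   0.4 117.7] open 0.0300 F [ 0.4 -0.4 -2. ]
```

View pics/s17.png

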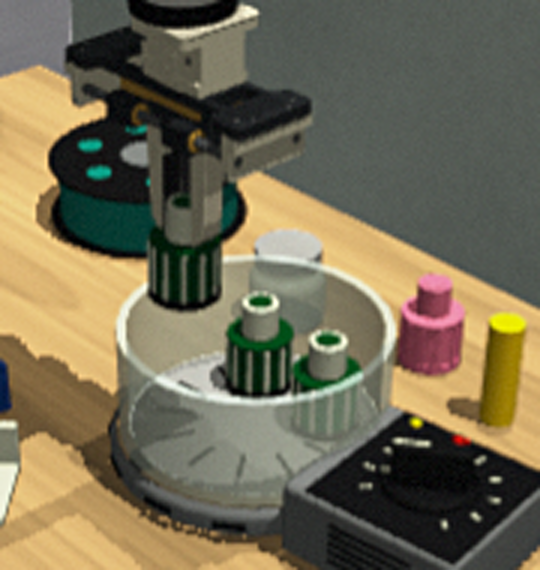

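Request:
{"op": "step_arm", "data": {"targets": [{"tx":0,"ty":0,"tz":20,"ax":0,"ay":0,"az":0,"grip":255},{"tx":0,"ty":0,"tz":35,"ax":0,"ay":0,"az":0,"grip":255},{"tx":0,"ty":0,"tz":30,"ax":0,"ay":0,"az":0,"grip":255},{"tx":0,"ty":0,"tz":16,"ax":0,"ay":0,"az":0,"grip":255},{"tx":0,"ty":0,"tz":8,"ax":0,"ay":0,"az":0,"grip":255},{"tx":0,"ty":0,"tz":3,"ax":0,"ay":0,"az":0,"grip":255},{"tx":0,"ty":0,"tz":2,"ax":0,"ay":0,"az":0,"grip":255},{"tx":0,"ty":0,"tz":0,"ax":0,"ay":0,"az":0,"grip":255},{"tx":0,"ty":0,"tz":0,"ax":0,"ay":0,"az":0,"grip":255}]}}

```text
t: 43.9
tool_pos: [0.5609, 0.0242, 0.109]
orientation: [-0.0, 3.14, -0.0]
force: [0.3, -0.3, -1.5]
opening: 0.0291
```

Request:
{"op": "step_arm", "data": {"targets": [{"tx":0,"ty":0,"tz":4,"ax":0,"ay":0,"az":0,"grip":255},{"tx":0,"ty":0,"tz":1,"ax":0,"ay":0,"az":0,"grip":255},{"tx":0,"ty":0,"tz":1,"ax":0,"ay":0,"az":0,"grip":255},{"tx":0,"ty":0,"tz":0,"ax":0,"ay":0,"az":0,"grip":255}]}}

```text
t: 44.3
tool_pos: [0.5602, 0.0243, 0.102]
orientation: [-0.0, 3.141, 0.0]
force: [-1.6, -0.0, 1.2]
opening: 0.0297
```

Request:
{"op": "step_arm", "data": {"targets": [{"tx":0,"ty":0,"tz":0,"ax":0,"ay":0,"az":0,"grip":120},{"tx":0,"ty":0,"tz":0,"ax":0,"ay":0,"az":0,"grip":120},{"tx":0,"ty":0,"tz":0,"ax":0,"ay":0,"az":0,"grip":120},{"tx":0,"ty":0,"tz":0,"ax":0,"ay":0,"az":0,"grip":120},{"tx":0,"ty":0,"tz":-10,"ax":0,"ay":0,"az":0,"grip":120},{"tx":0,"ty":0,"tz":-30,"ax":0,"ay":0,"az":0,"grip":120},{"tx":0,"ty":0,"tz":-30,"ax":0,"ay":0,"az":0,"grip":120},{"tx":10,"ty":-17,"tz":-20,"ax":0,"ay":0,"az":0,"grip":80},{"tx":20,"ty":-35,"tz":0,"ax":0,"ay":0,"az":0,"grip":80},{"tx":20,"ty":-35,"tz":0,"ax":0,"ay":0,"az":0,"grip":80},{"tx":20,"ty":-35,"tz":0,"ax":0,"ay":0,"az":0,"grip":80},{"tx":20,"ty":-35,"tz":0,"ax":0,"ay":0,"az":0,"grip":80},{"tx":20,"ty":-35,"tz":0,"ax":0,"ay":0,"az":0,"grip":80},{"tx":22.5,"ty":-36.5,"tz":0,"ax":0,"ay":0,"az":0,"grip":80},{"tx":0,"ty":0,"tz":25,"ax":0,"ay":0,"az":0,"grip":80},{"tx":0,"ty":0,"tz":15,"ax":0,"ay":0,"az":0,"grip":80},{"tx":0,"ty":0,"tz":0,"ax":0,"ay":0,"az":0,"grip":80},{"tx":0,"ty":0,"tz":0,"ax":0,"ay":0,"az":0,"grip":80}]}}

```text
t: 46.1
tool_pos: [0.4278, -0.2035, 0.1519]
orientation: [0.002, -3.141, -0.001]
force: [-0.4, -0.5, 0.2]
opening: 0.064
```

```bash
python3 - <<'E'
from h import *
goto(.4274,-.2041,.067,180)
s=cam('side');cv2.imwrite('pics/s18.png',cv2.resize(s['frame'][150:350,220:440],None,fx=3,fy=3,interpolation=cv2.INTER_CUBIC))
print([(d[0].tolist(),d[2].tolist()) for d in discs(s,'g',.078,8,60) if .35<d[2][0]<.5])
E
```

```text
t 46.1 q6 -2.12 pos [ 0.4278 -0.2035  0.1519] turn [ 0.001 -0.001  0.002] shift now [ 0.3 -0.7 84.9] world d [ -0.4  -0.6 -84.9] after-turn [ 0.4 -0.6 84.9] open 0.0640 F [-0.4 -0.5  0.2]
[([307.0, 277.1], [0.425, -0.2059])]
```

View pics/s18.png

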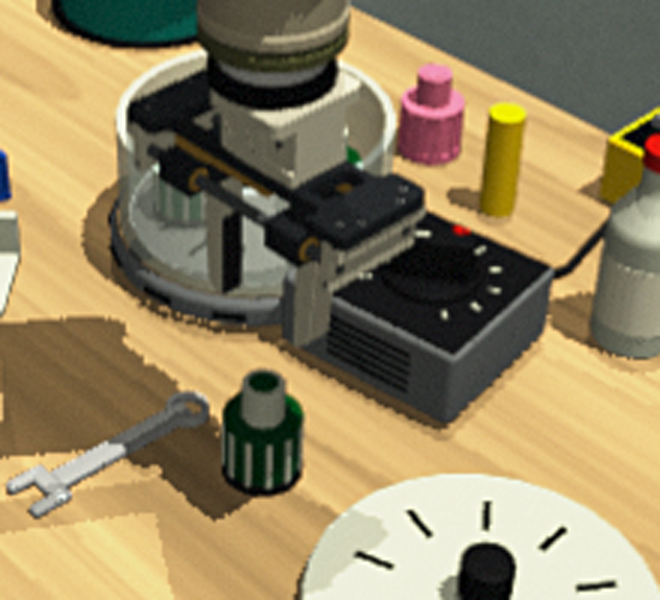

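Request:
{"op": "step_arm", "data": {"targets": [{"tx":0,"ty":0,"tz":20,"ax":0,"ay":0,"az":0,"grip":80},{"tx":0,"ty":0,"tz":30,"ax":0,"ay":0,"az":0,"grip":80},{"tx":0,"ty":0,"tz":20,"ax":0,"ay":0,"az":0,"grip":80},{"tx":0,"ty":0,"tz":10,"ax":0,"ay":0,"az":0,"grip":80},{"tx":0,"ty":0,"tz":4,"ax":0,"ay":0,"az":0,"grip":80},{"tx":0,"ty":0,"tz":0,"ax":0,"ay":0,"az":0,"grip":100},{"tx":0,"ty":0,"tz":0,"ax":0,"ay":0,"az":0,"grip":140},{"tx":0,"ty":0,"tz":0,"ax":0,"ay":0,"az":0,"grip":160},{"tx":0,"ty":0,"tz":0,"ax":0,"ay":0,"az":0,"grip":255},{"tx":0,"ty":0,"tz":0,"ax":0,"ay":0,"az":0,"grip":255},{"tx":0,"ty":0,"tz":0,"ax":0,"ay":0,"az":0,"grip":255},{"tx":0,"ty":0,"tz":0,"ax":0,"ay":0,"az":0,"grip":255}], "squeeze": 25}}

```text
t: 47.35
tool_pos: [0.4279, -0.2044, 0.0681]
orientation: [-0.0, 3.141, -0.0]
force: [-0.1, 1.5, 2.7]
opening: 0.0298
```

Request:
{"op": "step_arm", "data": {"targets": [{"tx":0,"ty":0,"tz":-5,"ax":0,"ay":0,"az":0,"grip":255},{"tx":0,"ty":0,"tz":-15,"ax":0,"ay":0,"az":0,"grip":255},{"tx":0,"ty":0,"tz":-35,"ax":0,"ay":0,"az":0,"grip":255},{"tx":0,"ty":0,"tz":-40,"ax":0,"ay":0,"az":0,"grip":255},{"tx":0,"ty":0,"tz":-35,"ax":0,"ay":0,"az":0,"grip":255},{"tx":0,"ty":0,"tz":-25,"ax":0,"ay":0,"az":0,"grip":255},{"tx":0,"ty":0,"tz":0,"ax":0,"ay":0,"az":0,"grip":255},{"tx":0,"ty":0,"tz":0,"ax":0,"ay":0,"az":0,"grip":255}]}}

```text
t: 48.15
tool_pos: [0.4275, -0.2044, 0.2224]
orientation: [-0.0, 3.141, -0.0]
force: [-0.8, 0.2, -2.9]
opening: 0.0298
```

```bash
python3 - <<'E'
from h import *
goto(.56,-.0515,.1021,180)
s=cam('side');cv2.imwrite('pics/s19.png',cv2.resize(s['frame'][110:350,220:440],None,fx=2.5,fy=2.5,interpolation=cv2.INTER_CUBIC))
for z in (.113,): print([(d[0].tolist(),d[1].item(),d[2].tolist()) for d in discs(s,'g',z,8,60) if .5<d[2][0]<.7])
E
```

```text
t 48.1 q6 -2.13 pos [ 0.4275 -0.2044  0.2224] turn [-0.  0.  0.] shift now [-132.5  152.9  120.3] world d [ 132.5  152.9 -120.3] after-turn [-132.5  152.9  120.3] open 0.0298 F [-0.8  0.2 -2.9]
[([252.4, 137.0], 41, [0.6806, 0.2837]), ([281.6, 191.9], 22, [0.5563, 0.0197]), ([311.0, 203.8], 28, [0.5725, -0.0615]), ([326.9, 207.9], 8, [0.5873, -0.0968]), ([308.3, 213.0], 30, [0.5433, -0.0836])]
```

View pics/s19.png

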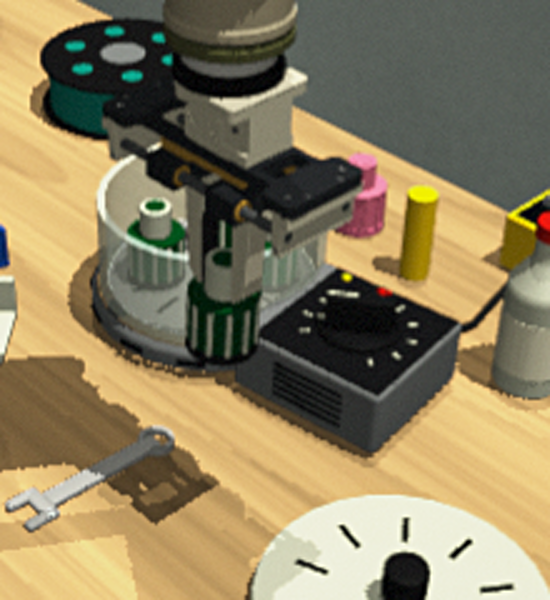

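Request:
{"op": "step_arm", "data": {"targets": [{"tx":-13,"ty":15,"tz":0,"ax":0,"ay":0,"az":0,"grip":255},{"tx":-27,"ty":31,"tz":0,"ax":0,"ay":0,"az":0,"grip":255},{"tx":-27,"ty":31,"tz":0,"ax":0,"ay":0,"az":0,"grip":255},{"tx":-27,"ty":31,"tz":0,"ax":0,"ay":0,"az":0,"grip":255},{"tx":-26,"ty":30,"tz":0,"ax":0,"ay":0,"az":0,"grip":255},{"tx":-12.5,"ty":15,"tz":0,"ax":0,"ay":0,"az":0,"grip":255},{"tx":0,"ty":0,"tz":0,"ax":0,"ay":0,"az":0,"grip":255},{"tx":0,"ty":0,"tz":0,"ax":0,"ay":0,"az":0,"grip":255},{"tx":0,"ty":0,"tz":0,"ax":0,"ay":0,"az":0,"grip":255}]}}

```text
t: 49.1
tool_pos: [0.5589, -0.052, 0.2214]
orientation: [-0.001, -3.139, -0.0]
force: [0.5, 0.0, -2.2]
opening: 0.0302
```

```bash
python3 - <<'E'
from h import *
goto(.56,-.0515,.1031,180)
s=cam('side');cv2.imwrite('pics/s20.png',cv2.resize(s['frame'][80:270,220:400],None,fx=3,fy=3,interpolation=cv2.INTER_CUBIC))
E
```

```text
t 49.1 q6 -1.75 pos [ 0.5589 -0.052   0.2214] turn [ 0.    -0.002 -0.001] shift now [ -1.3   0.5 118.3] world d [   1.1    0.5 -118.3] after-turn [ -1.1   0.5 118.3] open 0.0302 F [ 0.5  0.  -2.2]
```

View pics/s20.png

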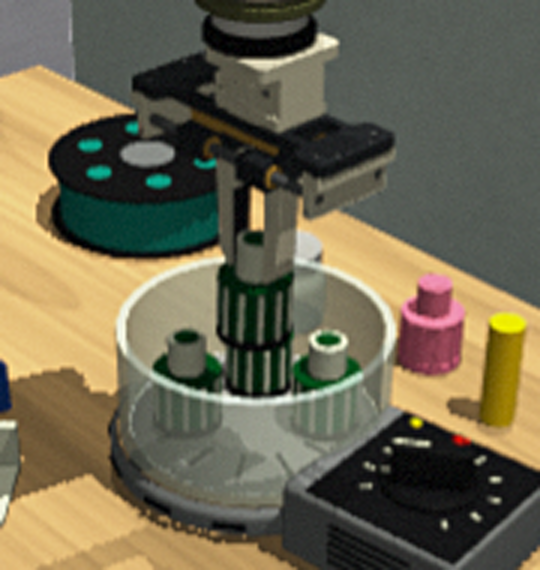

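Request:
{"op": "step_arm", "data": {"targets": [{"tx":0,"ty":0,"tz":20,"ax":0,"ay":0,"az":0,"grip":255},{"tx":0,"ty":0,"tz":35,"ax":0,"ay":0,"az":0,"grip":255},{"tx":0,"ty":0,"tz":30,"ax":0,"ay":0,"az":0,"grip":255},{"tx":0,"ty":0,"tz":16,"ax":0,"ay":0,"az":0,"grip":255},{"tx":0,"ty":0,"tz":8,"ax":0,"ay":0,"az":0,"grip":255},{"tx":0,"ty":0,"tz":3,"ax":0,"ay":0,"az":0,"grip":255},{"tx":0,"ty":0,"tz":2,"ax":0,"ay":0,"az":0,"grip":255},{"tx":0,"ty":0,"tz":0,"ax":0,"ay":0,"az":0,"grip":255},{"tx":0,"ty":0,"tz":0,"ax":0,"ay":0,"az":0,"grip":255}]}}

```text
t: 50.05
tool_pos: [0.5609, -0.0514, 0.11]
orientation: [-0.0, 3.14, -0.001]
force: [0.6, 1.3, -1.5]
opening: 0.0294
```

Request:
{"op": "step_arm", "data": {"targets": [{"tx":0,"ty":0,"tz":4,"ax":0,"ay":0,"az":0,"grip":255},{"tx":0,"ty":0,"tz":1,"ax":0,"ay":0,"az":0,"grip":255},{"tx":0,"ty":0,"tz":1,"ax":0,"ay":0,"az":0,"grip":255},{"tx":0,"ty":0,"tz":0,"ax":0,"ay":0,"az":0,"grip":255}]}}

```text
t: 50.45
tool_pos: [0.5602, -0.0512, 0.103]
orientation: [-0.0, 3.141, 0.0]
force: [-0.7, -0.0, 0.6]
opening: 0.0295
```

Request:
{"op": "step_arm", "data": {"targets": [{"tx":0,"ty":0,"tz":0,"ax":0,"ay":0,"az":0,"grip":120},{"tx":0,"ty":0,"tz":0,"ax":0,"ay":0,"az":0,"grip":120},{"tx":0,"ty":0,"tz":0,"ax":0,"ay":0,"az":0,"grip":120},{"tx":0,"ty":0,"tz":0,"ax":0,"ay":0,"az":0,"grip":120},{"tx":0,"ty":0,"tz":-10,"ax":0,"ay":0,"az":0,"grip":120},{"tx":0,"ty":0,"tz":-30,"ax":0,"ay":0,"az":0,"grip":120},{"tx":0,"ty":0,"tz":-30,"ax":0,"ay":0,"az":0,"grip":120},{"tx":7,"ty":-17,"tz":-30,"ax":0,"ay":0,"az":0,"grip":80},{"tx":14,"ty":-38,"tz":0,"ax":0,"ay":0,"az":0,"grip":60},{"tx":14,"ty":-38,"tz":0,"ax":0,"ay":0,"az":0,"grip":60},{"tx":14,"ty":-38,"tz":0,"ax":0,"ay":0,"az":0,"grip":60},{"tx":14,"ty":-38,"tz":0,"ax":0,"ay":0,"az":0,"grip":60},{"tx":14,"ty":-38,"tz":0,"ax":0,"ay":0,"az":0,"grip":60},{"tx":14,"ty":-38,"tz":0,"ax":0,"ay":0,"az":0,"grip":60},{"tx":14,"ty":-38,"tz":0,"ax":0,"ay":0,"az":0,"grip":60},{"tx":14,"ty":-38,"tz":0,"ax":0,"ay":0,"az":0,"grip":60},{"tx":5,"ty":-21,"tz":0,"ax":0,"ay":0,"az":0,"grip":60},{"tx":0,"ty":0,"tz":0,"ax":0,"ay":0,"az":0,"grip":60},{"tx":0,"ty":0,"tz":0,"ax":0,"ay":0,"az":0,"grip":60}]}}

```text
t: 52.35
tool_pos: [0.4361, -0.3934, 0.2032]
orientation: [0.002, 3.141, 0.0]
force: [0.2, -0.6, -0.3]
opening: 0.0713
```

```bash
python3 - <<'E'
from h import *
goto(.4361,-.3934,.0386,180)
s=cam('side');cv2.imwrite('pics/s21.png',s['frame'])
c=cam('top');f=(255*(c['frame']/255.)**0.55).astype('uint8');cv2.imwrite('pics/s21t.png',cv2.resize(f[120:300,120:390],None,fx=2.9,fy=2.9,interpolation=cv2.INTER_CUBIC))
E
```

```text
t 52.4 q6 -2.39 pos [ 0.4361 -0.3934  0.2032] turn [ 0.     0.    -0.001] shift now [ 0.000e+00 -1.000e-01  1.646e+02] world d [   0.    -0.  -164.6] after-turn [ -0.   -0.  164.6] open 0.0713 F [ 0.2 -0.6 -0.3]
```

View pics/s21.png

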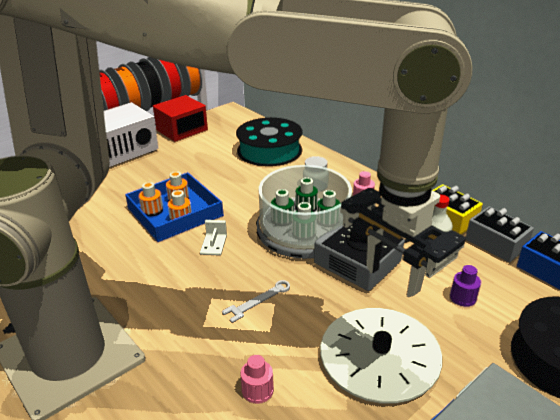

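View pics/s21t.png

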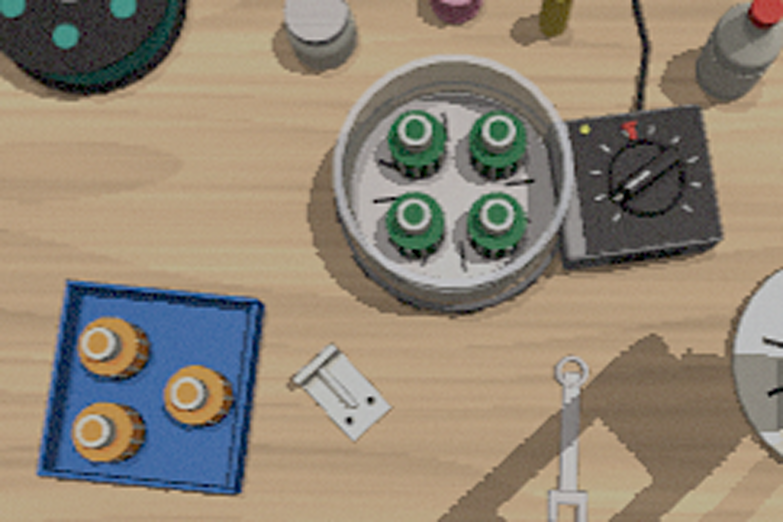

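Request:
{"op": "step_arm", "data": {"targets": [{"tx":0,"ty":0,"tz":25,"ax":0,"ay":0,"az":0,"grip":60},{"tx":0,"ty":0,"tz":40,"ax":0,"ay":0,"az":0,"grip":60},{"tx":0,"ty":0,"tz":40,"ax":0,"ay":0,"az":0,"grip":60},{"tx":0,"ty":0,"tz":25,"ax":0,"ay":0,"az":0,"grip":60},{"tx":0,"ty":0,"tz":15,"ax":0,"ay":0,"az":0,"grip":60},{"tx":0,"ty":0,"tz":8,"ax":0,"ay":0,"az":0,"grip":60},{"tx":0,"ty":0,"tz":5,"ax":0,"ay":0,"az":0,"grip":60},{"tx":0,"ty":0,"tz":3,"ax":0,"ay":0,"az":0,"grip":60},{"tx":0,"ty":0,"tz":0,"ax":0,"ay":0,"az":0,"grip":60},{"tx":0,"ty":0,"tz":0,"ax":0,"ay":0,"az":0,"grip":60}]}}

```text
t: 53.45
tool_pos: [0.4367, -0.3939, 0.0429]
orientation: [-0.0, 3.14, -0.002]
force: [0.7, 0.3, -0.3]
opening: 0.0709
```

```bash
python3 - <<'E'
from h import *
goto(.4361,-.3934,.0406,180)
s=cam('side');cv2.imwrite('pics/s22.png',cv2.resize(s['frame'][240:410,300:460],None,fx=3.5,fy=3.5,interpolation=cv2.INTER_CUBIC))
E
```

```text
t 53.5 q6 -2.39 pos [ 0.4367 -0.3939  0.0429] turn [-0.001  0.001  0.   ] shift now [0.6 0.5 2.3] world d [-0.6  0.5 -2.3] after-turn [0.6 0.5 2.3] open 0.0709 F [ 0.7  0.3 -0.3]
```

View pics/s22.png

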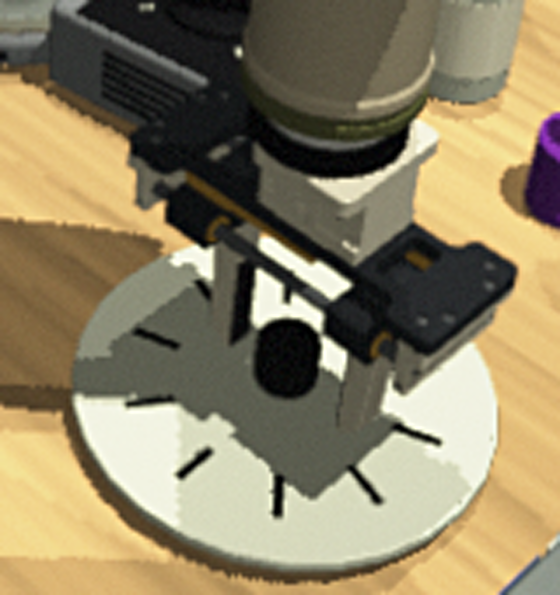

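Request:
{"op": "step_arm", "data": {"targets": [{"tx":0,"ty":0,"tz":1,"ax":0,"ay":0,"az":0,"grip":100},{"tx":0,"ty":0,"tz":0,"ax":0,"ay":0,"az":0,"grip":140},{"tx":0,"ty":0,"tz":0,"ax":0,"ay":0,"az":0,"grip":150},{"tx":0,"ty":0,"tz":0,"ax":0,"ay":0,"az":0,"grip":255},{"tx":0,"ty":0,"tz":0,"ax":0,"ay":0,"az":0,"grip":255},{"tx":0,"ty":0,"tz":0,"ax":0,"ay":0,"az":0,"grip":255},{"tx":0,"ty":0,"tz":0,"ax":0,"ay":0,"az":0,"grip":255}], "squeeze": 30}}

```text
t: 54.2
tool_pos: [0.4361, -0.393, 0.0407]
orientation: [0.0, -3.141, -0.001]
force: [0.3, 2.7, 3.2]
opening: 0.0333
```

Request:
{"op": "step_arm", "data": {"targets": [{"tx":0,"ty":0,"tz":-4,"ax":0,"ay":0,"az":0,"grip":255},{"tx":0,"ty":0,"tz":-12,"ax":0,"ay":0,"az":0,"grip":255},{"tx":0,"ty":0,"tz":-30,"ax":0,"ay":0,"az":0,"grip":255},{"tx":0,"ty":0,"tz":-40,"ax":0,"ay":0,"az":0,"grip":255},{"tx":0,"ty":0,"tz":-40,"ax":0,"ay":0,"az":0,"grip":255},{"tx":0,"ty":0,"tz":-40,"ax":0,"ay":0,"az":0,"grip":255},{"tx":0,"ty":0,"tz":-25,"ax":0,"ay":0,"az":0,"grip":255},{"tx":0,"ty":0,"tz":0,"ax":0,"ay":0,"az":0,"grip":255},{"tx":0,"ty":0,"tz":0,"ax":0,"ay":0,"az":0,"grip":255}]}}

```text
t: 55.1
tool_pos: [0.4361, -0.3935, 0.2318]
orientation: [-0.0, 3.141, -0.001]
force: [0.1, 0.5, -3.2]
opening: 0.0331
```

```bash
python3 - <<'E'
from h import *
goto(.5975,-.0145,.2,180)
s=cam('side');cv2.imwrite('pics/s23.png',cv2.resize(s['frame'][180:400,280:470],None,fx=2.7,fy=2.7,interpolation=cv2.INTER_CUBIC))
E
```

```text
t 55.1 q6 -2.39 pos [ 0.4361 -0.3935  0.2318] turn [-0.001  0.001  0.   ] shift now [-161.4  379.    31.6] world d [161.4 379.  -31.8] after-turn [-161.4  379.    31.8] open 0.0331 F [ 0.1  0.5 -3.2]
```

View pics/s23.png

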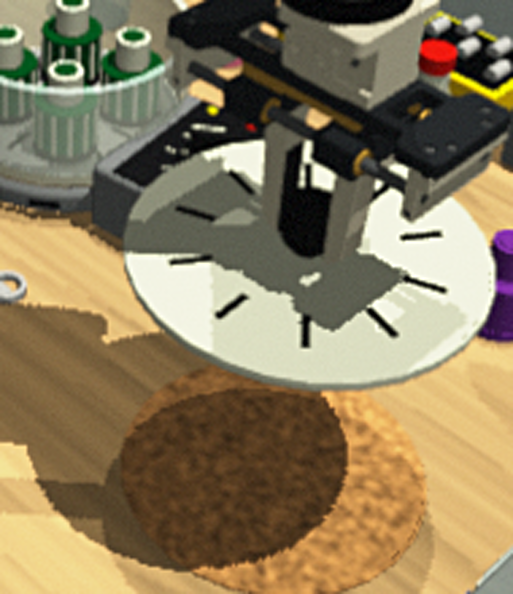

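Request:
{"op": "step_arm", "data": {"targets": [{"tx":-6.5,"ty":15,"tz":0,"ax":0,"ay":0,"az":0,"grip":255},{"tx":-15,"ty":35,"tz":0,"ax":0,"ay":0,"az":0,"grip":255},{"tx":-15,"ty":35,"tz":0,"ax":0,"ay":0,"az":0,"grip":255},{"tx":-15,"ty":35,"tz":0,"ax":0,"ay":0,"az":0,"grip":255},{"tx":-15,"ty":35,"tz":0,"ax":0,"ay":0,"az":0,"grip":255},{"tx":-15,"ty":35,"tz":0,"ax":0,"ay":0,"az":0,"grip":255},{"tx":-15,"ty":35,"tz":0,"ax":0,"ay":0,"az":0,"grip":255},{"tx":-15,"ty":35,"tz":0,"ax":0,"ay":0,"az":0,"grip":255},{"tx":-15,"ty":35,"tz":0,"ax":0,"ay":0,"az":0,"grip":255},{"tx":-15,"ty":35,"tz":0,"ax":0,"ay":0,"az":0,"grip":255},{"tx":-13,"ty":32,"tz":0,"ax":0,"ay":0,"az":0,"grip":255},{"tx":-7,"ty":17,"tz":0,"ax":0,"ay":0,"az":0,"grip":255},{"tx":0,"ty":0,"tz":0,"ax":0,"ay":0,"az":0,"grip":255},{"tx":0,"ty":0,"tz":0,"ax":0,"ay":0,"az":0,"grip":255},{"tx":0,"ty":0,"tz":0,"ax":0,"ay":0,"az":0,"grip":255}]}}

```text
t: 56.65
tool_pos: [0.5969, -0.0153, 0.2311]
orientation: [-0.001, -3.14, 0.001]
force: [0.0, 0.1, -2.2]
opening: 0.0334
```

```bash
python3 - <<'E'
from h import *
goto(.5978,-.0145,.1537,180)
s=cam('side');cv2.imwrite('pics/s24.png',cv2.resize(s['frame'][80:270,220:400],None,fx=3,fy=3,interpolation=cv2.INTER_CUBIC))
E
```

```text
t 56.6 q6 -1.68 pos [ 0.5969 -0.0153  0.2311] turn [-0.    -0.001 -0.001] shift now [-1.   0.8 77.4] world d [  0.9   0.8 -77.4] after-turn [-0.9  0.8 77.4] open 0.0334 F [ 0.   0.1 -2.2]
```

View pics/s24.png

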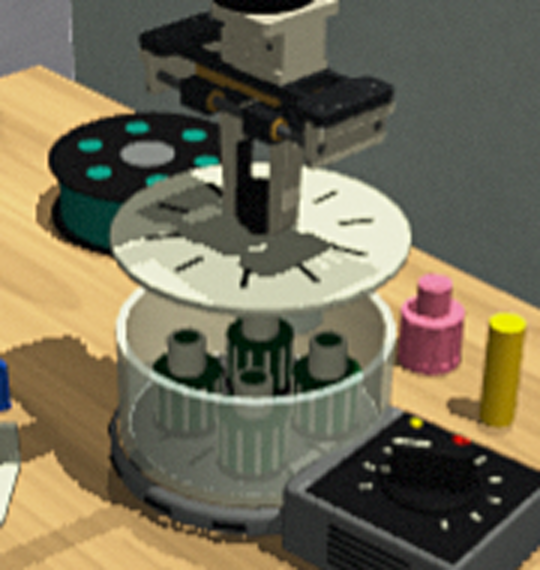

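Request:
{"op": "step_arm", "data": {"targets": [{"tx":0,"ty":0.5,"tz":15,"ax":0,"ay":0,"az":0,"grip":255},{"tx":0,"ty":0,"tz":20,"ax":0,"ay":0,"az":0,"grip":255},{"tx":0,"ty":0,"tz":15,"ax":0,"ay":0,"az":0,"grip":255},{"tx":0,"ty":0,"tz":8,"ax":0,"ay":0,"az":0,"grip":255},{"tx":0,"ty":0,"tz":4,"ax":0,"ay":0,"az":0,"grip":255},{"tx":0,"ty":0,"tz":0,"ax":0,"ay":0,"az":0,"grip":255},{"tx":0,"ty":0,"tz":0,"ax":0,"ay":0,"az":0,"grip":255},{"tx":0,"ty":0,"tz":0,"ax":0,"ay":0,"az":0,"grip":255}]}}

```text
t: 57.5
tool_pos: [0.5982, -0.0138, 0.1708]
orientation: [-0.0, 3.14, -0.0]
force: [0.5, -1.0, -1.8]
opening: 0.0338
```

Request:
{"op": "step_arm", "data": {"targets": [{"tx":0,"ty":0,"tz":2,"ax":0,"ay":0,"az":0,"grip":255},{"tx":0,"ty":0,"tz":2,"ax":0,"ay":0,"az":0,"grip":255},{"tx":0,"ty":0,"tz":2,"ax":0,"ay":0,"az":0,"grip":255},{"tx":0,"ty":0,"tz":0,"ax":0,"ay":0,"az":0,"grip":255},{"tx":0,"ty":0,"tz":0,"ax":0,"ay":0,"az":0,"grip":255}]}}

```text
t: 58.0
tool_pos: [0.5974, -0.0138, 0.1635]
orientation: [0.0, -3.141, -0.0]
force: [0.3, 0.1, -2.9]
opening: 0.0336
```

Request:
{"op": "step_arm", "data": {"targets": [{"tx":0,"ty":0,"tz":2,"ax":0,"ay":0,"az":0,"grip":255},{"tx":0,"ty":0,"tz":2,"ax":0,"ay":0,"az":0,"grip":255},{"tx":0,"ty":0,"tz":2,"ax":0,"ay":0,"az":0,"grip":255},{"tx":0,"ty":0,"tz":1,"ax":0,"ay":0,"az":0,"grip":255},{"tx":0,"ty":0,"tz":0,"ax":0,"ay":0,"az":0,"grip":255},{"tx":0,"ty":0,"tz":0,"ax":0,"ay":0,"az":0,"grip":255}]}}

```text
t: 58.6
tool_pos: [0.5975, -0.0138, 0.1567]
orientation: [0.0, -3.141, -0.0]
force: [-0.1, 0.9, -2.9]
opening: 0.0336
```

Request:
{"op": "step_arm", "data": {"targets": [{"tx":0,"ty":0,"tz":1.5,"ax":0,"ay":0,"az":0,"grip":255},{"tx":0,"ty":0,"tz":1,"ax":0,"ay":0,"az":0,"grip":255},{"tx":0,"ty":0,"tz":0.7,"ax":0,"ay":0,"az":0,"grip":255},{"tx":0,"ty":0,"tz":0,"ax":0,"ay":0,"az":0,"grip":255}]}}

```text
t: 59.0
tool_pos: [0.5976, -0.0138, 0.1537]
orientation: [-0.0, 3.141, 0.0]
force: [-1.1, 0.5, -0.2]
opening: 0.0335
```

Seated (height 0.1537, weight coming off). Release and retreat.

Request:
{"op": "step_arm", "data": {"targets": [{"tx":0,"ty":0,"tz":0.4,"ax":0,"ay":0,"az":0,"grip":255},{"tx":0,"ty":0,"tz":0,"ax":0,"ay":0,"az":0,"grip":80},{"tx":0,"ty":0,"tz":0,"ax":0,"ay":0,"az":0,"grip":80},{"tx":0,"ty":0,"tz":0,"ax":0,"ay":0,"az":0,"grip":80},{"tx":0,"ty":0,"tz":0,"ax":0,"ay":0,"az":0,"grip":80},{"tx":0,"ty":0,"tz":0,"ax":0,"ay":0,"az":0,"grip":80},{"tx":0,"ty":0,"tz":-10,"ax":0,"ay":0,"az":0,"grip":80},{"tx":0,"ty":0,"tz":-30,"ax":0,"ay":0,"az":0,"grip":80},{"tx":0,"ty":0,"tz":-40,"ax":0,"ay":0,"az":0,"grip":80},{"tx":20,"ty":0,"tz":-20,"ax":0,"ay":0,"az":0,"grip":80},{"tx":40,"ty":0,"tz":0,"ax":0,"ay":0,"az":0,"grip":80},{"tx":40,"ty":0,"tz":0,"ax":0,"ay":0,"az":0,"grip":80},{"tx":40,"ty":0,"tz":0,"ax":0,"ay":0,"az":0,"grip":80},{"tx":20,"ty":0,"tz":0,"ax":0,"ay":0,"az":0,"grip":80},{"tx":0,"ty":0,"tz":0,"ax":0,"ay":0,"az":0,"grip":80}]}}

```text
t: 60.5
tool_pos: [0.4363, -0.0138, 0.2544]
orientation: [0.0, 3.14, -0.001]
force: [-0.2, 1.4, -0.2]
opening: 0.0638
```

```bash
python3 - <<'E'
from h import *
goto(.601,-.193,.2,180)
c=cam('top'); s=cam('side')
cv2.imwrite('pics/s25s.png',cv2.resize(s['frame'][150:290,240:420],None,fx=4,fy=4,interpolation=cv2.INTER_CUBIC))
f=(255*(c['frame']/255.)**0.55).astype('uint8')
cv2.imwrite('pics/s25t.png',cv2.resize(f[150:215,305:375],(700,650),interpolation=cv2.INTER_CUBIC)[:600])
cv2.imwrite('pics/s25d.png',cv2.resize(s['frame'][210:265,325:405],(800,550),interpolation=cv2.INTER_CUBIC))
E
```

```text
t 60.5 q6 -1.72 pos [ 0.4363 -0.0138  0.2544] turn [-0.     0.002 -0.   ] shift now [-164.6 -179.2   54.7] world d [ 164.7 -179.2  -54.4] after-turn [-164.7 -179.2   54.4] open 0.0638 F [-0.2  1.4 -0.2]
```

View pics/s25s.png

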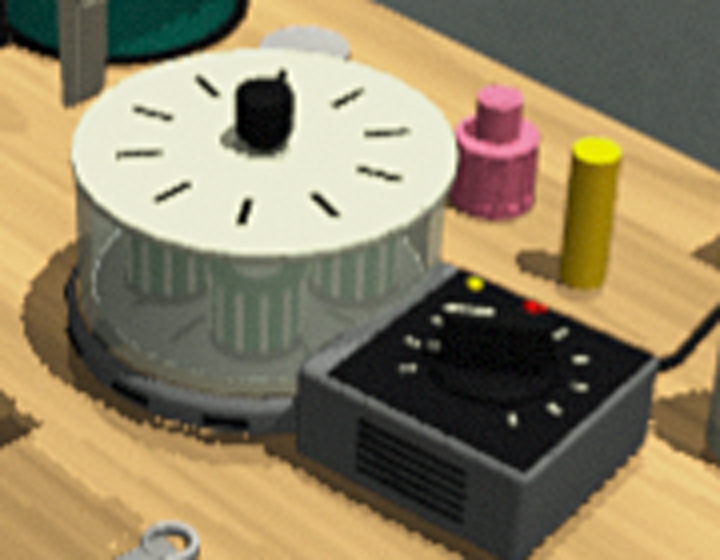

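View pics/s25t.png

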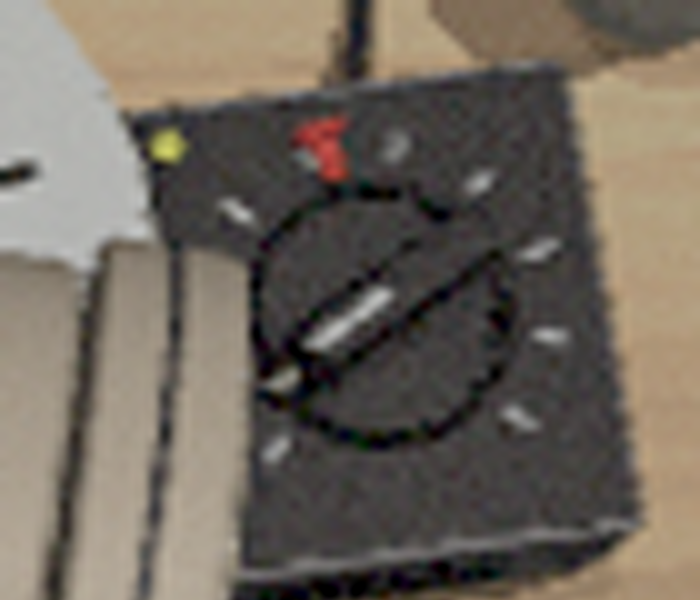

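View pics/s25d.png

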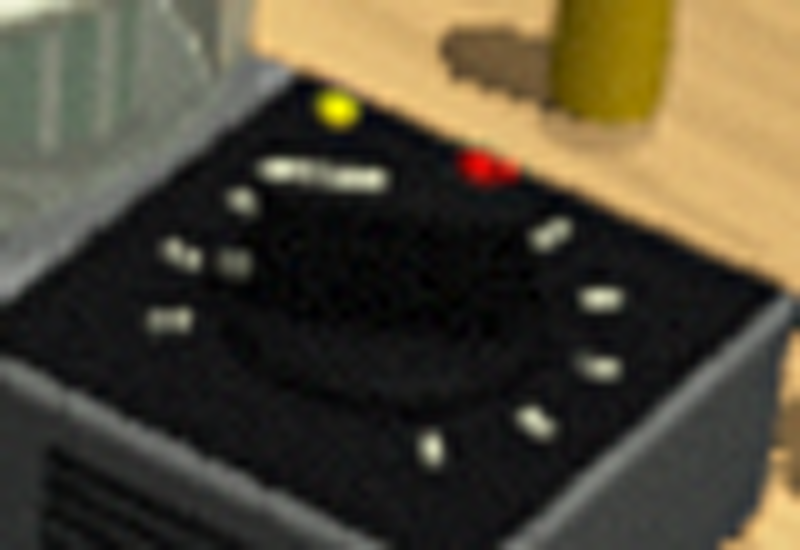

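```bash
python3 - <<'E'
from h import *
from scipy.optimize import least_squares
c=cam('top'); s=cam('side')
def cast(cm,o,S,pts,z): return np.array([px2pt(cm,o[0]+(x+.5)/S-.5,o[1]+(y+.5)/S-.5,z)[:2] for x,y in pts])
def circ(P): 
    r=least_squares(lambda p:np.hypot(P[:,0]-p[0],P[:,1]-p[1])-p[2],[.6,-.19,.05]); return r.x,np.abs(r.fun).max().round(4)
T=cast(c,(310,150),600/65,[(207,415),(155,352),(142,272),(172,194),(320,135),(397,167),(453,230),(462,310),(433,384)],.07)
(a,b,r),e=circ(T); print('axis top',a,b,r,e)
print('tick ang',np.degrees(np.arctan2(T[:,1]-b,T[:,0]-a)).round(1))
S=cast(s,(325,210),10,[(170,320),(181,253),(241,200),(550,233),(602,298),(599,368),(535,422),(430,448)],.07)
(a2,b2,r2),e2=circ(S); print('axis side',a2,b2,r2,e2)
print('tick ang',np.degrees(np.arctan2(S[:,1]-b2,S[:,0]-a2)).round(1))
f=lambda P,q:(np.degrees(np.arctan2(P[:,1]-q[1],P[:,0]-q[0])).round(1),np.hypot(P[:,0]-q[0],P[:,1]-q[1]).round(4))
for z in (.074,.079): print('tip',f(cast(c,(305,150),10,[(282,380)],z),(a,b)))
for z in (.072,.078): print('clip',f(cast(c,(305,150),10,[(337,178),(330,150),(320,135)],z),(a,b)))
L=cast(c,(305,150),10,[(395,295),(308,345)],.105); print('line',L.round(4),np.degrees(np.arctan2(*(L[1]-L[0])[::-1])), f(L,(a,b)))
for z in (.072,.078): print('clip side',f(cast(s,(325,210),10,[(488,168)],z),(a2,b2)))
L=cast(s,(325,210),10,[(385,180),(262,170)],.105); print('line side',np.degrees(np.arctan2(*(L[1]-L[0])[::-1])),f(L,(a2,b2)))
print('side tip',f(cast(s,(325,210),10,[(235,263)],.079),(a2,b2)))
E
```

```text
axis top 0.6062918164120178 -0.19132394835922262 0.04769183639759265 0.0009
tick ang [ 143.3  114.    84.3   53.1   -7.2  -37.4  -67.7  -97.1 -126.6]
axis side 0.6030412052250878 -0.19397492913446818 0.04759360369805421 0.0008
tick ang [ 142.9  113.1   83.5   -7.2  -37.6  -67.8  -97.3 -127.1]
tip (array([126.5]), array([0.0333]))
tip (array([127.4]), array([0.0346]))
clip (array([16.1, 15.6, 17.2]), array([0.039 , 0.0471, 0.0519]))
clip (array([18.2, 17.2, 18.7]), array([0.0376, 0.0457, 0.0505]))
line [[ 0.6026 -0.1905]
 [ 0.5888 -0.1673]] 120.75674677383682 (array([166.8, 126. ]), array([0.0038, 0.0297]))
clip side (array([18.3]), array([0.0559]))
clip side (array([15.]), array([0.0481]))
line side 129.97166247399625 (array([152.8, 132.3]), array([0.0031, 0.0289]))
side tip (array([130.4]), array([0.0331]))
```

```bash
python3 - <<'E'
from h import *
c=cam('top'); s=cam('side')
for n,q in (('top',c),('side',s)):
    h=hsv(q); m=cv2.inRange(h,(0,150,60),(6,255,255))|cv2.inRange(h,(174,150,60),(180,255,255))
    print(n,[(ce.tolist(),st_[4].item(),px2pt(q,*ce,.16)[:2].round(4).tolist()) for ce,st_ in comps(m>0,20) if 350<ce[0]<460 and ce[1]<220])
E
```

```text
top [([384.5, 122.3], 100, [0.7387, -0.2871])]
side [([441.5, 200.5], 167, [0.7353, -0.2864])]
```

Request:
{"op": "step_arm", "data": {"targets": [{"tx":0,"ty":0,"tz":0,"ax":0,"ay":0,"az":0.132,"grip":118},{"tx":0,"ty":0,"tz":0,"ax":0,"ay":0,"az":0.132,"grip":118},{"tx":0,"ty":0,"tz":0,"ax":0,"ay":0,"az":0.132,"grip":118},{"tx":0,"ty":0,"tz":0,"ax":0,"ay":0,"az":0.132,"grip":118},{"tx":0,"ty":0,"tz":0,"ax":0,"ay":0,"az":0.132,"grip":118},{"tx":0,"ty":0,"tz":0,"ax":0,"ay":0,"az":0.132,"grip":118},{"tx":0,"ty":0,"tz":0,"ax":0,"ay":0,"az":0.132,"grip":118},{"tx":0,"ty":0,"tz":0,"ax":0,"ay":0,"az":0,"grip":118},{"tx":0,"ty":0,"tz":0,"ax":0,"ay":0,"az":0,"grip":118}]}}

```text
t: 61.7
tool_pos: [0.4378, -0.0138, 0.2529]
orientation: [-1.394, -2.815, 0.0]
force: [-0.7, 0.6, -0.8]
opening: 0.0497
```

```bash
python3 - <<'E'
from h import *
goto(.6047,-.1927,.2,127)
E
```

```text
t 61.7 q6 -0.80 pos [ 0.4378 -0.0138  0.2529] turn [-0.    -0.     0.005] shift now [-243.5   24.4   52.8] world d [ 166.9 -178.9  -52.9] after-turn [-243.3   25.6   52.9] open 0.0497 F [-0.7  0.6 -0.8]
```

Request:
{"op": "step_arm", "data": {"targets": [{"tx":-18,"ty":2,"tz":0,"ax":0,"ay":0,"az":0.005,"grip":118},{"tx":-38,"ty":4,"tz":0,"ax":0,"ay":0,"az":0,"grip":118},{"tx":-38,"ty":4,"tz":0,"ax":0,"ay":0,"az":0,"grip":118},{"tx":-38,"ty":4,"tz":0,"ax":0,"ay":0,"az":0,"grip":118},{"tx":-38,"ty":4,"tz":0,"ax":0,"ay":0,"az":0,"grip":118},{"tx":-38,"ty":4,"tz":0,"ax":0,"ay":0,"az":0,"grip":118},{"tx":-35.5,"ty":3.5,"tz":0,"ax":0,"ay":0,"az":0,"grip":118},{"tx":0,"ty":0,"tz":25,"ax":0,"ay":0,"az":0,"grip":118},{"tx":0,"ty":0,"tz":35,"ax":0,"ay":0,"az":0,"grip":118},{"tx":0,"ty":0,"tz":30,"ax":0,"ay":0,"az":0,"grip":118},{"tx":0,"ty":0,"tz":20,"ax":0,"ay":0,"az":0,"grip":118},{"tx":0,"ty":0,"tz":0,"ax":0,"ay":0,"az":0,"grip":118},{"tx":0,"ty":0,"tz":0,"ax":0,"ay":0,"az":0,"grip":118}]}}

```text
t: 63.0
tool_pos: [0.6038, -0.1935, 0.1432]
orientation: [-1.404, -2.809, 0.0]
force: [0.5, 0.5, 0.5]
opening: 0.0502
```

```bash
python3 - <<'E'
from h import *
goto(.6047,-.1927,.097,127)
s=cam('side')
cv2.imwrite('pics/s26s.png',cv2.resize(s['frame'][150:290,290:420],None,fx=4.2,fy=4.2,interpolation=cv2.INTER_CUBIC))
E
```

```text
t 63.0 q6 -1.03 pos [ 0.6038 -0.1935  0.1432] turn [-0.    -0.001 -0.002] shift now [ 0.   1.2 46.2] world d [  0.9   0.8 -46.2] after-turn [ 0.1  1.1 46.2] open 0.0502 F [0.5 0.5 0.5]
```

View pics/s26s.png

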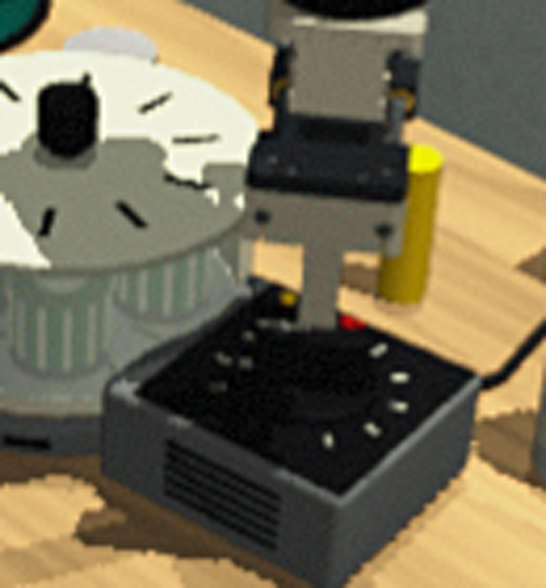

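Request:
{"op": "step_arm", "data": {"targets": [{"tx":0,"ty":1,"tz":15,"ax":0,"ay":0,"az":0,"grip":118},{"tx":0,"ty":0,"tz":12,"ax":0,"ay":0,"az":0,"grip":118},{"tx":0,"ty":0,"tz":8,"ax":0,"ay":0,"az":0,"grip":118},{"tx":0,"ty":0,"tz":5,"ax":0,"ay":0,"az":0,"grip":118},{"tx":0,"ty":0,"tz":3,"ax":0,"ay":0,"az":0,"grip":118},{"tx":0,"ty":0,"tz":0,"ax":0,"ay":0,"az":0,"grip":118},{"tx":0,"ty":0,"tz":0,"ax":0,"ay":0,"az":0,"grip":118},{"tx":0,"ty":0,"tz":0,"ax":0,"ay":0,"az":0,"grip":118}]}}

```text
t: 63.85
tool_pos: [0.605, -0.1931, 0.1008]
orientation: [1.407, 2.808, 0.0]
force: [0.5, 0.0, -0.3]
opening: 0.0498
```

```bash
python3 - <<'E'
from h import *
goto(.6047,-.1927,.097,127)
E
```

```text
t 63.9 q6 -1.03 pos [ 0.605  -0.1931  0.1008] turn [ 0.001  0.001 -0.004] shift now [ 0.5 -0.   3.8] world d [-0.3  0.4 -3.8] after-turn [ 0.5 -0.   3.8] open 0.0498 F [ 0.5  0.  -0.3]
```

Request:
{"op": "step_arm", "data": {"targets": [{"tx":0,"ty":0,"tz":2,"ax":0,"ay":0,"az":0,"grip":140},{"tx":0,"ty":0,"tz":0,"ax":0,"ay":0,"az":0,"grip":170},{"tx":0,"ty":0,"tz":0,"ax":0,"ay":0,"az":0,"grip":190},{"tx":0,"ty":0,"tz":0,"ax":0,"ay":0,"az":0,"grip":255},{"tx":0,"ty":0,"tz":0,"ax":0,"ay":0,"az":0,"grip":255},{"tx":0,"ty":0,"tz":0,"ax":0,"ay":0,"az":0,"grip":255},{"tx":0,"ty":0,"tz":0,"ax":0,"ay":0,"az":0,"grip":255},{"tx":0,"ty":0,"tz":0,"ax":0,"ay":0,"az":0,"grip":255}], "squeeze": 8}}

```text
t: 64.65
tool_pos: [0.6056, -0.1922, 0.0983]
orientation: [1.406, 2.808, 0.002]
force: [6.0, 2.4, -1.9]
opening: 0.0156
```

Request:
{"op": "step_arm", "data": {"targets": [{"tx":0,"ty":1,"tz":0,"ax":0,"ay":0,"az":0,"grip":255},{"tx":0,"ty":0,"tz":0,"ax":0,"ay":0,"az":0.06,"grip":255},{"tx":0,"ty":0,"tz":0,"ax":0,"ay":0,"az":0.12,"grip":255},{"tx":0,"ty":0,"tz":0,"ax":0,"ay":0,"az":0.12,"grip":255},{"tx":0,"ty":0,"tz":0,"ax":0,"ay":0,"az":0.12,"grip":255},{"tx":0,"ty":0,"tz":0,"ax":0,"ay":0,"az":0.12,"grip":255}]}}

```text
t: 65.25
tool_pos: [0.6048, -0.1925, 0.0983]
orientation: [-2.11, -2.326, 0.002]
force: [-4.3, 0.3, 2.5]
opening: 0.016
```

Request:
{"op": "step_arm", "data": {"targets": [{"tx":0,"ty":0,"tz":0,"ax":0,"ay":0,"az":0.12,"grip":255},{"tx":0,"ty":0,"tz":0,"ax":0,"ay":0,"az":0.12,"grip":255},{"tx":0,"ty":0,"tz":0,"ax":0,"ay":0,"az":0.12,"grip":255},{"tx":0,"ty":0,"tz":0,"ax":0,"ay":0,"az":0.12,"grip":255},{"tx":0,"ty":0,"tz":0,"ax":0,"ay":0,"az":0.12,"grip":255},{"tx":0,"ty":0,"tz":0,"ax":0,"ay":0,"az":0.12,"grip":255},{"tx":0,"ty":0,"tz":0,"ax":0,"ay":0,"az":0.12,"grip":255},{"tx":0,"ty":0,"tz":0,"ax":0,"ay":0,"az":0.12,"grip":255},{"tx":0,"ty":0,"tz":0,"ax":0,"ay":0,"az":0.12,"grip":255},{"tx":0,"ty":0,"tz":0,"ax":0,"ay":0,"az":0.08,"grip":255},{"tx":0,"ty":0,"tz":0,"ax":0,"ay":0,"az":0,"grip":255},{"tx":0,"ty":0,"tz":0,"ax":0,"ay":0,"az":0,"grip":255}]}}

```text
t: 66.45
tool_pos: [0.6032, -0.1915, 0.0981]
orientation: [-3.036, -0.796, 0.007]
force: [-11.5, 4.5, 9.3]
opening: 0.0158
```

```bash
python3 - <<'E'
from h import *
goto(.6047,-.1927,.097,17)
s=cam('side'); c=cam('top')
cv2.imwrite('pics/s27s.png',cv2.resize(s['frame'][150:270,300:420],None,fx=4.5,fy=4.5,interpolation=cv2.INTER_CUBIC))
f=(255*(c['frame']/255.)**0.55).astype('uint8')
cv2.imwrite('pics/s27t.png',cv2.resize(f[140:220,295:385],None,fx=7,fy=7,interpolation=cv2.INTER_CUBIC))
E
```

```text
t 66.5 q6 0.67 pos [ 0.6032 -0.1915  0.0981] turn [-0.004  0.004  0.216] shift now [0.7 1.8 1.1] world d [ 1.5 -1.2 -1.1] after-turn [1.  1.6 1.1] open 0.0158 F [-11.5   4.5   9.3]
```

View pics/s27s.png

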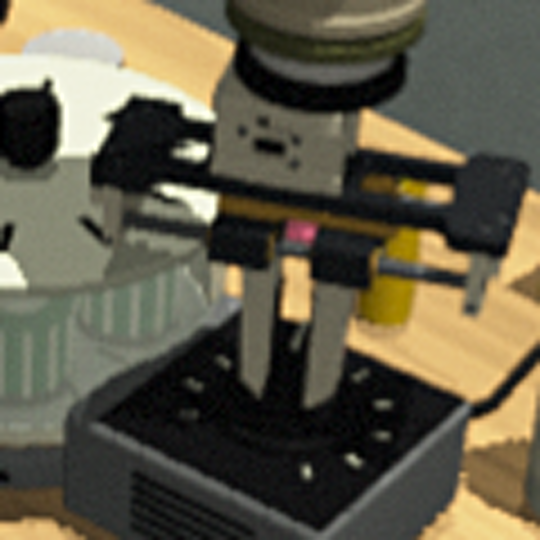

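View pics/s27t.png

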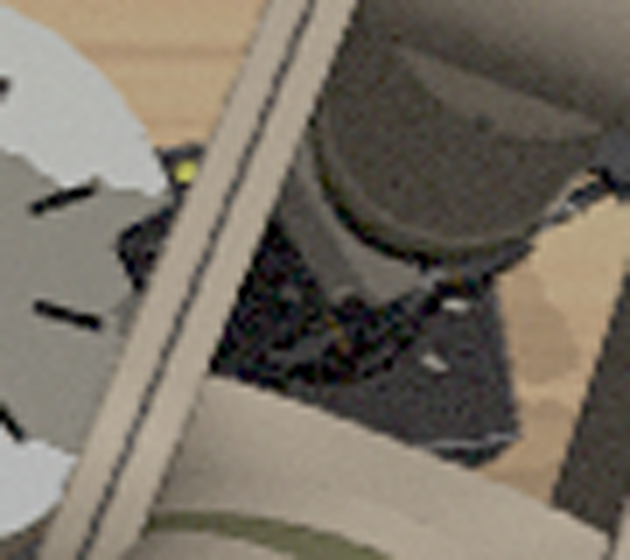

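Request:
{"op": "step_arm", "data": {"targets": [{"tx":-0.8,"ty":-1.1,"tz":-0.5,"ax":0,"ay":0,"az":0,"grip":255},{"tx":0,"ty":0,"tz":0,"ax":0,"ay":0,"az":0.07,"grip":255},{"tx":0,"ty":0,"tz":0,"ax":0,"ay":0,"az":0.07,"grip":255},{"tx":0,"ty":0,"tz":0,"ax":0,"ay":0,"az":0.07,"grip":255},{"tx":0,"ty":0,"tz":0,"ax":0,"ay":0,"az":0,"grip":255},{"tx":0,"ty":0,"tz":0,"ax":0,"ay":0,"az":0,"grip":255},{"tx":0,"ty":0,"tz":0,"ax":0,"ay":0,"az":0,"grip":255}]}}

```text
t: 67.25
tool_pos: [0.603, -0.1911, 0.0982]
orientation: [-3.104, -0.474, 0.004]
force: [-5.1, 3.5, 2.9]
opening: 0.016
```

```bash
python3 - <<'E'
from h import *
goto(.6047,-.1927,.097,17)
E
```

```text
t 67.2 q6 0.88 pos [ 0.603  -0.1911  0.0982] turn [-0.002  0.002  0.006] shift now [1.2 2.1 1.2] world d [ 1.7 -1.6 -1.2] after-turn [1.2 2.  1.2] open 0.0160 F [-5.1  3.5  2.9]
```

Request:
{"op": "step_arm", "data": {"targets": [{"tx":0,"ty":0,"tz":0,"ax":0,"ay":0,"az":0,"grip":140},{"tx":0,"ty":0,"tz":0,"ax":0,"ay":0,"az":0,"grip":140},{"tx":0,"ty":0,"tz":0,"ax":0,"ay":0,"az":0,"grip":140},{"tx":0,"ty":0,"tz":0,"ax":0,"ay":0,"az":0,"grip":140},{"tx":0,"ty":0,"tz":0,"ax":0,"ay":0,"az":0,"grip":140},{"tx":0,"ty":0,"tz":-8,"ax":0,"ay":0,"az":0,"grip":140},{"tx":0,"ty":0,"tz":-25,"ax":0,"ay":0,"az":0,"grip":140},{"tx":0,"ty":0,"tz":-40,"ax":0,"ay":0,"az":0,"grip":140},{"tx":0,"ty":0,"tz":-40,"ax":0,"ay":0,"az":0,"grip":140},{"tx":0,"ty":0,"tz":-40,"ax":0,"ay":0,"az":0,"grip":140},{"tx":-11,"ty":-34,"tz":0,"ax":0,"ay":0,"az":0,"grip":140},{"tx":-12,"ty":-38,"tz":0,"ax":0,"ay":0,"az":0,"grip":140},{"tx":-12,"ty":-38,"tz":0,"ax":0,"ay":0,"az":0,"grip":140},{"tx":-12,"ty":-38,"tz":0,"ax":0,"ay":0,"az":0,"grip":140},{"tx":-12,"ty":-38,"tz":0,"ax":0,"ay":0,"az":0,"grip":140},{"tx":-12,"ty":-38,"tz":0,"ax":0,"ay":0,"az":0,"grip":140},{"tx":-12,"ty":-38,"tz":0,"ax":0,"ay":0,"az":0,"grip":140},{"tx":-12,"ty":-38,"tz":0,"ax":0,"ay":0,"az":0,"grip":140},{"tx":-12,"ty":-38,"tz":0,"ax":0,"ay":0,"az":0,"grip":140},{"tx":0,"ty":0,"tz":0,"ax":0,"ay":0,"az":0,"grip":140}]}}

```text
t: 69.25
tool_pos: [0.3995, 0.102, 0.2527]
orientation: [-3.103, -0.48, -0.002]
force: [0.2, -1.0, 0.3]
opening: 0.0417
```

```bash
python3 - <<'E'
from h import *
goto(.6047,-.1927,.097,17)
s=cam('side'); c=cam('top')
cv2.imwrite('pics/s28s.png',s['frame'])
cv2.imwrite('pics/s28d.png',cv2.resize(s['frame'][210:265,325:405],(800,550),interpolation=cv2.INTER_CUBIC))
f=(255*(c['frame']/255.)**0.55).astype('uint8')
cv2.imwrite('pics/s28t.png',cv2.resize(f[150:210,305:375],None,fx=10,fy=10,interpolation=cv2.INTER_CUBIC))
E
```

```text
t 69.2 q6 1.39 pos [0.3995 0.102  0.2527] turn [-0.001 -0.002  0.01 ] shift now [106.4 343.1 155.5] world d [ 205.2 -294.7 -155.7] after-turn [110.1 341.8 155.7] open 0.0417 F [ 0.2 -1.   0.3]
```

View pics/s28s.png

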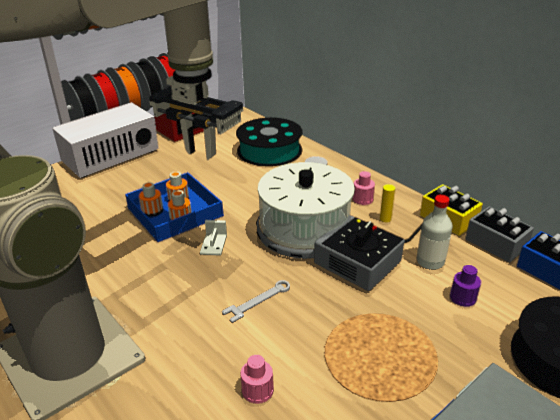

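View pics/s28t.png

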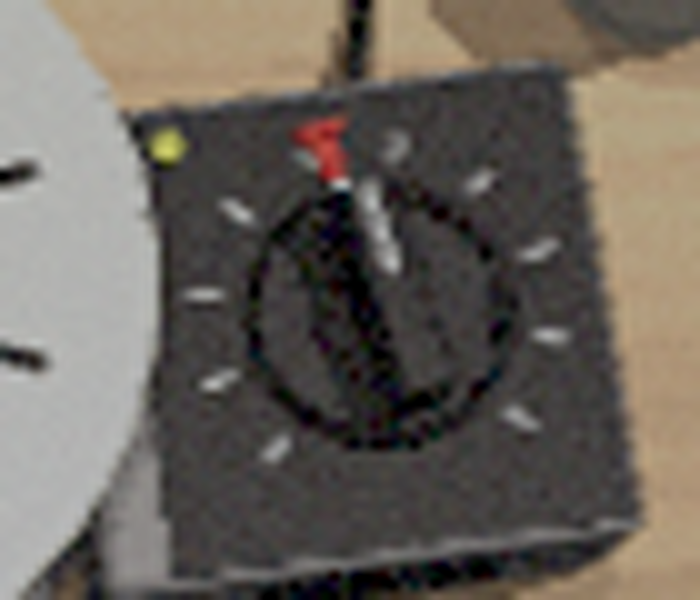

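View pics/s28d.png

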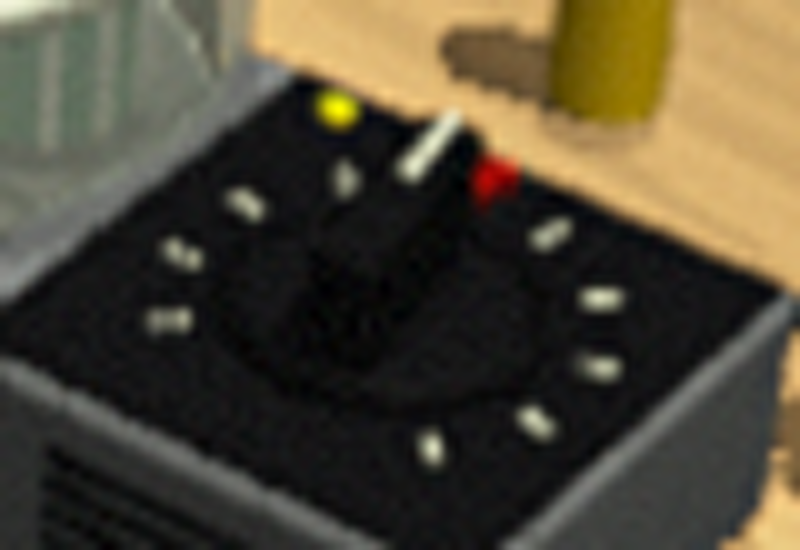

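```bash
python3 - <<'E'
from h import *
c=cam('top'); s=cam('side')
def cast(cm,o,S,pts,z): return np.array([px2pt(cm,o[0]+(x+.5)/S-.5,o[1]+(y+.5)/S-.5,z)[:2] for x,y in pts])
L=cast(c,(305,150),10,[(392,268),(369,185)],.105); print('bar line top',np.degrees(np.arctan2(*(L[1]-L[0])[::-1])).round(1))
L=cast(s,(325,210),10,[(405,175),(455,118)],.105); print('bar line side',np.degrees(np.arctan2(*(L[1]-L[0])[::-1])).round(1))
A=np.array([.6063,-.1913])
for n,p,z in (('tip',(343,186),.079),('clip tip',(336,178),.076),('clip mid',(328,150),.076)):
    v=cast(c,(305,150),10,[p],z)[0]-A; print(n,np.degrees(np.arctan2(v[1],v[0])).round(1),np.hypot(*v).round(4))
h=hsv(s)
for n,q,b,v in (('top',c,(225,125,330,235),110),('side',s,(250,155,360,235),170)):
    m=cv2.inRange(hsv(q),(0,0,v),(180,50,255)); r=np.zeros_like(m); x0,y0,x1,y1=b; r[y0:y1,x0:x1]=m[y0:y1,x0:x1]; r=cv2.morphologyEx(r,cv2.MORPH_OPEN,np.ones((3,3)))
    e=ellfit(r); print(n,'lid',px2pt(q,*e[0],.133).round(4),np.round(e[1],1))
S=st(); print(S['force'],S['t'])
E
```

```text
bar line top 14.3
bar line side 15.8
tip 17.1 0.0348
clip tip 17.8 0.0381
clip mid 17.3 0.0463
top lid [ 0.5961 -0.015   0.133 ] [82.7 85.2]
side lid [ 0.5937 -0.0238  0.133 ] [56.4 94.6]
[ 0.10457682  0.30038134 -0.27046007] 69.45
```

```bash
python3 -c "
from h import *
print(robot.close_job())"
```

```text
the job is handed in; nothing more can be done
None
```

The job is done and handed in at about 69 s, with no verdict reported. I moved the lid to the cork mat, put both orange canisters in the blue tray and stood all four green ones in the drum. Then I put the lid back and turned the dial to the red clip. Every canister was lowered until the force reading showed contact before I let go.

Last checks:
- **Canisters:** the top view before the lid went back showed four greens upright in the drum. The tray held three oranges, and they still stood there in the final side view.
- **Lid:** it sits at the original height. Its position fits its starting one within 1 mm in the top view and 2 mm in the side view.
- **Dial:** the pointer tip measured 17.1° in the top view and the clip tip 17.8°. The white line on the bar read lower, at 14.3° and 15.8° from the two cameras, but that is still within the 8° limit.
- **Bystanders and gripper:** the bench objects look untouched in the final side view, and the gripper hangs clear of everything.

**Disagreements:**
- The two cameras disagreed by about 3–5 mm throughout (up to 9 mm in y on the lid), so I mostly used the average.
- One green canister was found knocked aside part-way, and I took its new position before picking it.

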